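# Load the sample chamber and lock it up

## Robot

A 7-joint arm with a two-finger parallel gripper is mounted at the origin on the work surface. World frame = base frame: x ahead of the robot, y to its left, z up, the work surface at z = 0. Lengths are in m, angles in rad, forces in N, time in s.
With the tool pointing down it reaches from about 0.4 to 0.85 m from the base axis. Payload 4.5 kg.
Tool frame: the origin (TCP) lies at the very end of the fingers, on their centre line; the grasp point (between the pads) lies 19 mm behind it; z points along the fingers, y is the direction in which the jaws open and shut (so a half turn about z gives the same grasp; the last joint's range is limited). The gripper opens to 88 mm and grips with 3 to 60 N. Pads are 18 mm wide; open, the fingers measure 123 mm over their backs; the gripper's body (75 mm by 187 mm) begins 45 mm behind the grasp point.
Start: joints at [-1.149, 0.689, -0.195, 1.565, 0.157, 0.902, -0.215], TCP at [0.236, 0.579, 0.239] pointing down, gripper open.
Joint ranges: [-3.01, 3.01], [-0.46, 2.08], [-1.47, 1.51], [0.13, 2.56], [-1, 4.14], [0.04, 2.09], [-2.66, 2.66]. Speed limits (rad/s): [2.57, 2.57, 3.14, 3.14, 3.14, 3.14, 3.14].

## Interface

Orientations are given as a rotation vector (axis times angle).
In Python, from bench import status, optics, order gives the robot as it stands. The module is installed in compiled form; this text tells all that it offers.
- The arm moves only by the tool drive_tool, never from a script. Its argument "series" is a list of rows, each an object with "delta_pos": the shift along the world's x, y, z in mm, a list of three; "twist": the turn about the world's z in rad; "claw": the finger opening in mm, from 0 to 88.1. A call has 1 to 5 rows; each row shifts and turns the commanded pose from where the row before left it; what a row does not reach is not made up. A row lasts 1/12 s, in which the tool goes at most 41.7 mm and 7.16 degrees, less where a joint would pass 70% of its speed; a pose out of reach is approached as far as the arm can. A call is refused whole if a number of a shift passes 41.7 or a number of a turn 0.125, either way. A call with a gripper value outside its range is refused whole. The fingers move at their own pace and stop on an object; "grip_force" is the grip in N (left out, the last holds). Time passes only in rows, so rows that do not move let the fingers close. It gives the time, the measured TCP pose, the force and the opening at its end, in the units of the state.
- status.observe(): the state, without advancing time (a new reading comes with each control period).
- optics.grab_frame(name): name is "side" or "top"; returns a dict with "image" (384x512x3 uint8, red, green, blue), "range_z" (384x512 float32, m along the optical axis (not along the pixel's ray), 0 where there is no reading), "K" (3x3 intrinsics, pixels), "D" ([k1, k2, p1, p2, k3] as OpenCV has them; the pictures are not rectified), "R" (3x3) and "t" (3): a world point X has camera coordinates R X + t. Camera axes: x right, y down, z forward; pixel columns grow to the right and rows downward; lengths in m; the calibration is good to about 2 mm. A picture is of the moment at which its call begins.
- order.sign_off(): hands the job in, once; it reports no verdict.
The state is a dict: "clock": time; "q": joint angles; "joint_vel": joint speeds; "tau": joint torques, N m; "tcp_pos": TCP position; "orientation": TCP orientation; "force": force on the tool from outside, world axes, zero at the start; "torque": the same for the moment, N m; "width": finger opening in m.
Only numpy, scipy, OpenCV 4.12 (cv2) and the standard library are available. Lean on these libraries where they do the work, as an engineer would, in place of code of your own. Each camera call takes 0.05 s, during which the arm holds its last target. There are 200 camera calls.

## Task

Push the red release button so that the yellow T-handle of the sample chamber pops out, turn the handle to draw its bolt, slide the shutter fully open, and set every sample carrier on the bench down into a well of its own outline (steel discs in round wells, blue square tiles in square wells) so that it sits flat on the well's floor. Then slide the shutter fully shut, turn the handle back and push it in until it stays down, and after that, as the last thing, swing the red hasp over until it lies on its staple. Do not tip or shove the reagent bottle, the wash bottle or the beaker.

Things in the scene. Friction and masses are not known exactly. Their poses are not given: they have to be found in the camera images.
- chamber: White bench-top sample chamber, fixed; x -95 to 95, y -95 to 334 mm. Origin: on the bench under the centre of its dark steel loading plate (150 x 150, top 30 mm high, four wells), which the shut shutter covers. Rails at |x| 75 to 95 and an end wall at y -75 to -95 are 74 mm high; a console 100 mm high spans y 234 to 334; keeper lugs 85 mm high stand on the +x rail at y +-12.
- well_round_a (a point): Centre of the floor of a round well, 54 mm in diameter, 8 mm deep, with a 1.5 mm chamfer, at (-34, -34) mm of the chamber, floor 22 mm above the bench. Takes any steel disc. Axes as the chamber's.
- well_round_b (a point): The second round well, same size, at (+34, +34) mm of the chamber.
- well_square_a (a point): Centre of the floor of a square well, 44 x 44 mm, 8 mm deep, sides along the chamber's x and y, at (+34, -34) mm of the chamber. Takes any blue tile.
- well_square_b (a point): The second square well, same size, at (-34, +34) mm of the chamber.
- shutter (a joint): Aluminium shutter, 149 x 149 x 14 mm, top 74 mm above the bench, sliding level along the chamber's +y: 0 shut, 0.155 m fully open. Friction about 1.5 N; stays where left. It is moved by the T-handle on it (handle, button, bolt and staple ride with it). It clears seated carriers by 4 mm. The bolt blocks it until the handle is turned.
- release (a joint): Travel of the red release button: 0 up, 0.006 m fully down (5 N). From about 0.004 on, the T-handle is set free and springs up. The button springs back.
- release_top (a point): Centre of the top of the red round release button (20 mm in diameter, standing 13 mm above the shutter, in a black collar 28 mm wide and 5 mm high), 58 mm from the handle's axis on the chamber's -x side. Moves with the shutter and the button.
- handle_lift (a joint): Height of the T-handle: 0 pushed in and held by its catch, 0.024 m popped out under its spring (about 3 N out, 6 N in). Pushing the handle down with 10 to 15 N, when turned back to 0, snaps it in again; no need for the button.
- handle_turn (a joint): Turn of the T-handle about its upright axis, 0 to 1.35 rad, clockwise from above; 0: bar along the chamber's x. Turns only when out (when in, the bar lies between two black guards 40 mm long, 10 mm high). It draws the bolt; the shutter is free from about 0.9. Friction 0.06 N m, stays where left. It turns back only with the shutter shut, else the bolt strikes its keeper.
- handle_bar (a point): Centre of the yellow bar of the T-handle, 75 x 13 x 12 mm (its x, y, z; x along the bar). Its centre is 7 mm above the shutter's top when in, 31 mm when out. The handle's axis passes through it; shut, that is the chamber's (0, 0).
- hasp (a joint): Red hasp plate, 26 mm wide, 58 mm long, 4 mm thick, hinged about the chamber's x axis over its end wall: 0 lying level on the shutter over its staple, 1.57 upright, 2.1 leaning back to its stop, away from the shutter. Light friction: it stays leaning back, and once pushed over well past upright towards +y it falls shut of itself.
- hasp_tip (a point): Middle of the free end of the hasp, 55 mm from its hinge line; while the hasp is open it stands 126 to 131 mm above the bench, so pass over it clear.
- hasp_hinge (a point): Middle of the hasp's hinge line, at (0, -88) mm of the chamber, 78.5 mm above the bench; fixed.
- staple (a point): Top of the steel staple on the shutter that passes through the hasp's slot, 46 mm from the handle's axis towards the chamber's -y; it stands 13 mm over the shutter.
- disc_a: Steel disc carrier: disc 50 mm in diameter, 10 mm thick, with a black round stub on top, 18 mm in diameter, 24 mm high (34 mm overall), to grip it by. Origin: centre of the underside, z up. About 0.11 kg. May be absent.
- disc_b: A second steel disc carrier, same as disc_a. May be absent.
- tile_a: Blue square tile carrier: 40 x 40 x 10 mm with a black square stub on top, 16 x 16 mm, 24 mm high (34 mm overall), sides parallel to the tile's. Origin: centre of the underside, z up, x and y along its sides. About 0.1 kg. May be absent.
- tile_b: A second blue tile carrier, same as tile_a. May be absent.
- dish: Small white dish, 52 mm across, 24 mm high, loose among the carriers. Origin: centre of the underside. Not part of the job.
- jar: Small amber jar with an orange cap, 40 mm across, 45 mm high, loose among the carriers. Origin: centre of the underside. Not part of the job.
- reagent: Glass reagent bottle with a blue cap, 80 mm across, 170 mm high, standing at the back of the bench. Origin: centre of the underside. To be left alone.
- wash: Red wash bottle, 70 mm across, 170 mm high, at the back. Origin: centre of the underside. To be left alone.
- beaker: Glass beaker, 70 mm across, 90 mm high, at the back. Origin: centre of the underside. To be left alone.

How it is judged:
On the way, in this order (a step that is already met when the one before it is completed fails the run):
1. the button is pushed and the T-handle has popped out (over 18 mm) (value of joint handle_lift above 0.018 m), for 0.2 s.
2. the handle is turned (over 1.0 rad) (value of joint handle_turn above 1 rad), for 0.2 s.
3. the shutter is slid open (over 140 mm) (value of joint shutter above 0.14 m), for 0.2 s.
4. every carrier sits in a well of its outline (((horizontal distance between disc_a and well_round_a below 0.005 m and z of disc_a in the frame of well_round_a below 0.003 m) or (horizontal distance between disc_a and well_round_b below 0.005 m and z of disc_a in the frame of well_round_b below 0.003 m)) and angle between each of disc_a, disc_b, tile_a, tile_b's own z axis and vertical below 0.1 rad and ((horizontal distance between disc_b and well_round_a below 0.005 m and z of disc_b in the frame of well_round_a below 0.003 m) or (horizontal distance between disc_b and well_round_b below 0.005 m and z of disc_b in the frame of well_round_b below 0.003 m)) and ((horizontal distance between tile_a and well_square_a below 0.005 m and z of tile_a in the frame of well_square_a below 0.003 m) or (horizontal distance between tile_a and well_square_b below 0.005 m and z of tile_a in the frame of well_square_b below 0.003 m)) and ((horizontal distance between tile_b and well_square_a below 0.005 m and z of tile_b in the frame of well_square_a below 0.003 m) or (horizontal distance between tile_b and well_square_b below 0.005 m and z of tile_b in the frame of well_square_b below 0.003 m))), for 0.3 s.
5. the shutter is slid shut over them (within 4 mm) (value of joint shutter below 0.004 m), for 0.2 s.
6. the handle is turned back and pushed in (within 0.12 rad and 3 mm) (value of joint shutter below 0.004 m and value of joint handle_turn below 0.12 rad and value of joint handle_lift below 0.003 m), for 0.3 s.
7. the hasp is swung down onto its staple (within 0.06 rad) (value of joint hasp below 0.06 rad), for 0.3 s.
At the end, for the whole second after the job is handed in: Every carrier that is present lies in a well of its own outline, within 5 mm of its centre, on its floor (within 3 mm) and level, at rest; the shutter is shut (within 4 mm), the handle turned back (within 0.12 rad) and pushed in (within 3 mm), and the hasp lies on its staple (within 0.06 rad) (all of step 4 and all of step 6 and value of joint hasp below 0.06 rad and linear speed of each of disc_a, disc_b, tile_a, tile_b below 0.02 m/s); the robot touches nothing.
It fails at once if a bottle or the beaker is tipped or shoved (over 0.5 rad or 40 mm) (angle between any of reagent, wash, beaker's own z axis and vertical above 0.5 rad or distance of any of reagent, wash, beaker from where it was at the start of the episode above 0.04 m).
Of disc_a, disc_b, tile_a, tile_b only 2 to 4 are there at a start; the rules pass over those that are not, and their reading is None.
At some moment in a run one of disc_a, disc_b, tile_a, tile_b may be knocked a few centimetres aside while the robot is not near it.
It also fails if it takes over 210 s, if anything falls off the work surface, if the arm or the gripper's body presses on something with over 40 N, if the wrist force passes 120 N, or if a joint passes its speed limit or range.

## Working session

There is one attempt and no reset: what is moved stays moved. The work goes in short steps, Python scripts to look and compute and a tool call to move; the robot and the scene stay as the last step left them, time stands still between calls to the robot, and variables do not carry over. Pictures are saved under pics/ and viewed, about 12 in all and at most 16, crops included, and the job is handed in when it is done.

Besides the shell and the picture viewer there is one more tool, called after "Request:" by a JSON object that holds its "api" and its "payload". drive_tool: Moves the arm, as the interface text tells. Its arguments: {"type":"object","properties":{"series":{"type":"array","items":{"type":"object","properties":{"delta_pos":{"type":"array","items":{"type":"number"}},"twist":{"type":"number"},"claw":{"type":"number"}}}},"grip_force":{"type":"number"}},"required":["series"]}

```bash
mkdir -p pics
cat > h.py <<'E'
import numpy as np, cv2
from bench import status, optics, order
def grab(n,save=None):
    f=optics.grab_frame(n)
    if save: cv2.imwrite('pics/'+save,f['image'][:,:,::-1])
    return f
def world(f,u,v,z=None):
    """pixel -> world, by depth (z None) or on plane of height z"""
    p=cv2.undistortPoints(np.array([[[u,v]]],float),f['K'],np.array(f['D']))[0,0]
    R=np.array(f['R']);t=np.array(f['t'])
    d=R.T@np.array([p[0],p[1],1.]);c=-R.T@t
    s=float(f['range_z'][int(round(v)),int(round(u))]) if z is None else (z-c[2])/d[2]
    return c+s*d
def cloud(f):
    h,w=f['range_z'].shape
    uu,vv=np.meshgrid(np.arange(w),np.arange(h))
    p=cv2.undistortPoints(np.stack([uu,vv],-1).reshape(-1,1,2).astype(float),f['K'],np.array(f['D']))[:,0]
    s=f['range_z'].reshape(-1,1)
    X=(np.c_[p,np.ones(len(p))]*s-np.array(f['t']))@np.array(f['R'])
    return X.reshape(h,w,3)
E
python3 - <<'E'
from h import *
for n in('side','top'):
    f=grab(n,n+'0.png'); print(n,-np.array(f['R']).T@f['t'],f['R'][2],f['K'][0][0],(f['range_z']>0).mean())
    np.savez(n+'0.npz',**f)
print(status.observe())
a=cv2.imread('pics/side0.png');b=cv2.imread('pics/top0.png')
E
```

```text
side [0.25435918 0.30216277 0.63324377] [ 0.43660853 -0.55822488 -0.70551965] 384.8307044106672 0.9962056477864584
top [ 0.51911547 -0.11438379  1.02149994] [ 0.07743542  0.00553457 -0.99698201] 439.22013901124535 0.9962717692057291
{'clock': 0.1, 'q': array([-1.14917158,  0.68987716, -0.19449062,  1.56624804,  0.15728588,
        0.90251733, -0.21507414]), 'joint_vel': array([ 0.00021313, -0.00279346, -0.00090337, -0.00158689,  0.00099901,
        0.00028358, -0.00036958]), 'tau': array([-4.09959714e-03, -5.28499782e+01, -1.27148017e+00, -1.53838474e+01,
       -5.24859026e-02,  2.01487201e-03,  3.60804063e-05]), 'tcp_pos': array([0.23619513, 0.57802691, 0.23800168]), 'orientation': array([-6.05236279e-01, -3.08254912e+00,  2.59476398e-03]), 'force': array([-0.41476246,  0.47160333, -0.05114687]), 'torque': array([ 0.03350572,  0.02378669, -0.02130072]), 'width': 0.08788757765760803}
```

View pics/top0.png

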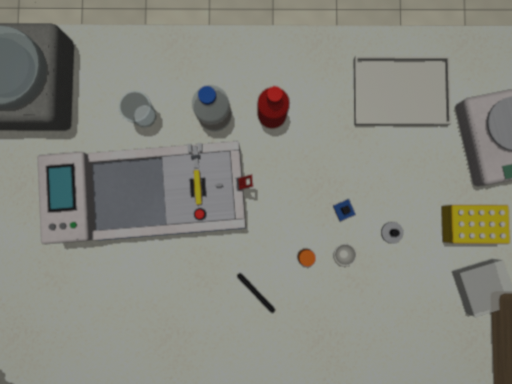

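View pics/side0.png

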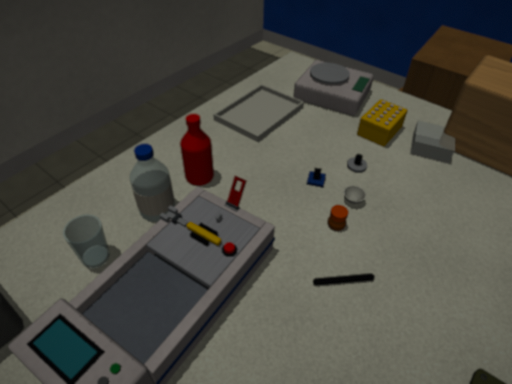

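Both views show the shut chamber, with the handle around top pixel (198,187), the button at (200,214) and the open hasp at (245,183). There is one blue tile at (345,210) and one steel disc at (392,232), so only two carriers seem to be present. The jar is at (307,258) and the dish at (345,255).

Run:
```python
from h import *
np.set_printoptions(precision=4,suppress=True)
ims=[]
for n,pts in (('top',dict(bar=(198,187),btn=(200,214),tile=(346,210),disc=(394,233),dish=(345,255),jar=(307,258),cons=(64,215),wallend=(238,210),hasp=(245,183),beaker=(145,117),wash=(274,95),reag=(207,95))),('side',dict(bar=(203,233),btn=(230,249),tile=(318,172),disc=(358,158),jar=(338,215)))):
    f=dict(np.load(n+'0.npz'))
    for k,(u,v) in pts.items(): print(n,k,world(f,u,v))
    if n=='top':
        C=cloud(f); z=C[...,2]
        # upper chamber surface (rails+shutter) 66..80mm in the chamber window
        m=np.zeros(z.shape,bool); m[135:248,30:252]=1
        m&=(z>.068)&(z<.080)
        P=(C[m][:,:2]*1000).astype(np.float32); r=cv2.minAreaRect(P); print(r, cv2.boxPoints(r), np.median(z[m]))
        m=np.zeros(z.shape,bool); m[135:248,30:100]=1; m&=(z>.094)&(z<.106)
        r=cv2.minAreaRect((C[m][:,:2]*1000).astype(np.float32)); print('console',r,cv2.boxPoints(r))
        a=cv2.resize(f['image'][140:245,150:260,::-1],None,fx=5,fy=5,interpolation=2)
        b=cv2.resize(f['image'][190:275,290:410,::-1],None,fx=5,fy=5,interpolation=2)
        cv2.imwrite('pics/c1.png',a);cv2.imwrite('pics/c2.png',b)
```

```text
top bar [0.5952 0.0128 0.0893]
top btn [0.5378 0.0078 0.0875]
top tile [ 0.5502 -0.3136  0.0301]
top disc [ 0.4996 -0.4185  0.0365]
top dish [ 0.4478 -0.3158  0.0032]
top jar [ 0.4435 -0.2241  0.0437]
top cons [0.5336 0.2916 0.0989]
top wallend [ 0.5472 -0.0723  0.0751]
top hasp [ 0.6026 -0.0879  0.1083]
top beaker [0.7459 0.1297 0.0894]
top wash [ 0.772  -0.1454  0.1699]
top reag [ 0.7719 -0.0127  0.1676]
((589.3204956054688, 87.19901275634766), (190.36207580566406, 335.3800354003906), 5.000482082366943) [[479.8851 245.9544]
 [509.1183 -88.1491]
 [698.7559 -71.5564]
 [669.5227 262.5471]] 0.07366029138997299
console ((571.5038452148438, 297.160888671875), (190.6983642578125, 101.5086441040039), 4.857156276702881) [[472.1996 339.6595]
 [480.7946 238.5154]
 [670.8081 254.6622]
 [662.2131 355.8063]]
side bar [0.5918 0.0169 0.0872]
side btn [0.5314 0.0121 0.0862]
side tile [ 0.5447 -0.3094  0.0339]
side disc [ 0.4967 -0.4164  0.033 ]
side jar [ 0.4382 -0.2138  0.0444]
```

View pics/c1.png

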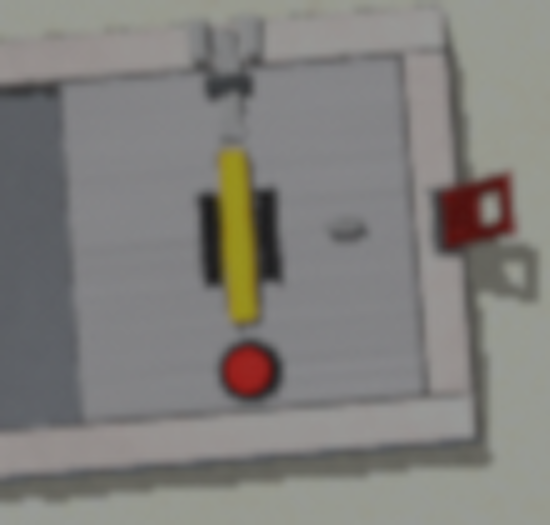

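View pics/c2.png

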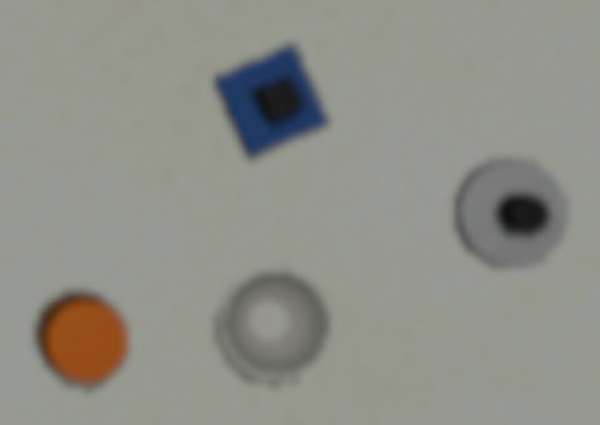

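The crops show the bar from (232,150) to (245,322) and the button at (249,370) in c1, and the staple at (348,229). In c2 the tile's corners are about (217,77), (295,45), (327,122) and (251,157). The disc centre is about (510,212). I'll fit these more precisely.

```bash
cat >> h.py <<'E'
def rect_on(f,mask,z):
    """min-area rect of the biggest mask blob's outline put on plane z (mm, deg)"""
    cs,_=cv2.findContours(mask.astype(np.uint8),cv2.RETR_EXTERNAL,cv2.CHAIN_APPROX_NONE)
    c=max(cs,key=cv2.contourArea)[:,0]
    P=np.array([world(f,u,v,z)[:2] for u,v in c])*1000
    return cv2.minAreaRect(P.astype(np.float32)), cv2.minEnclosingCircle(P.astype(np.float32))
def hsv(f): return cv2.cvtColor(f['image'],cv2.COLOR_RGB2HSV)
def carriers(f,box):
    x0,y0,x1,y1=box; h=hsv(f); w=np.zeros(h.shape[:2],bool); w[y0:y1,x0:x1]=1
    C=cloud(f); z=C[...,2]
    out={}
    blue=w&(h[...,0]>100)&(h[...,0]<130)&(h[...,1]>120)
    if blue.sum()>20: out['tile']=rect_on(f,cv2.morphologyEx(blue.astype(np.uint8),cv2.MORPH_CLOSE,np.ones((9,9))),.010)[0]
    dark=w&(h[...,2]<60)
    n,l,s,c=cv2.connectedComponentsWithStats(dark.astype(np.uint8))
    for i in range(1,n):
        if s[i,4]<15: continue
        m=(l==i)&(z>.029)
        out['stub%d'%i]=(c[i].round(1),s[i,4],(C[m].mean(0)*1000).round(1) if m.any() else None,((C[m].max(0)-C[m].min(0))*1000).round(0) if m.any() else None)
    return out
E
python3 - <<'E'
from h import *
np.set_printoptions(precision=4,suppress=True)
for n,bx,cb in (('top',(320,190,420,275),(150,140,260,245)),('side',(290,140,400,210),(150,190,260,270))):
    f=dict(np.load(n+'0.npz')); h=hsv(f); C=cloud(f);z=C[...,2]
    print(n)
    for k,v in carriers(f,bx).items(): print(k,v)
    w=np.zeros(z.shape,bool); w[cb[1]:cb[3],cb[0]:cb[2]]=1
    yel=w&(h[...,0]>20)&(h[...,0]<36)&(h[...,1]>130)&(h[...,2]>60)
    red=w&((h[...,0]<6)|(h[...,0]>174))&(h[...,1]>130)&(z<.095)
    red[:,int(cb[0]+80):]=red[:,int(cb[0]+80):]&(n=='side')
    for k,m in(('yel',yel),('red',red)):
        print(k,rect_on(f,m,.087), 'depthmean',C[m&(z>.083)].mean(0))
    w=np.zeros(z.shape,bool); w[bx[1]:bx[3],bx[0]:bx[2]]=1
    m=w&(z>.006)&(z<.016)
    k,l,s,c=cv2.connectedComponentsWithStats(m.astype(np.uint8))
    for i in range(1,k):
        if s[i,4]>30: print('blob',c[i],s[i,4],rect_on(f,l==i,.010))
E
```

```text
top
tile ((551.4560546875, -312.3034362792969), (34.78990936279297, 36.077823638916016), 23.458871841430664)
stub1 (array([345.1, 209.7]), np.int32(59), array([ 550.7, -312.7,   33.3]), array([18., 16.,  8.]))
stub2 (array([394. , 232.4]), np.int32(54), array([ 500.3, -421.5,   33.4]), array([13., 16.,  7.]))
yel (((596.3731689453125, 15.531351089477539), (71.52546691894531, 15.085354804992676), 6.124022483825684), ((596.5174560546875, 14.186105728149414), 35.82703399658203)) depthmean [0.5963 0.0144 0.0917]
red (((538.3191528320312, 9.449514389038086), (18.126310348510742, 19.436725616455078), 45.657928466796875), ((538.4568481445312, 9.308867454528809), 10.36683177947998)) depthmean [0.5375 0.0094 0.087 ]
blob [343.911  210.0763] 236 (((550.6802368164062, -313.53173828125), (39.57313537597656, 40.0738410949707), 23.503984451293945), ((550.834716796875, -313.1097412109375), 27.0153865814209))
blob [391.527  232.7061] 296 (((499.62060546875, -422.71240234375), (47.71570587158203, 47.28193283081055), 44.831539154052734), ((499.88232421875, -422.3291931152344), 25.253705978393555))
blo
[... 1161 characters left out ...]
497253418, 17.20051383972168), 40.427486419677734), ((495.414794921875, -549.8531494140625), 24.73472785949707))
blob [356.6685 164.4972] 181 (((497.6281433105469, -421.3573913574219), (49.72883987426758, 49.01510238647461), 20.099830627441406), ((497.8287048339844, -422.1092529296875), 26.764209747314453))
blob [315.6176 178.6529] 170 (((549.6935424804688, -312.99078369140625), (39.89655303955078, 43.30921936035156), 23.200340270996094), ((549.511962890625, -312.2562561035156), 28.15072250366211))
blob [354.4904 193.6058] 104 (((452.6593322753906, -325.5670471191406), (39.61287307739258, 28.253549575805664), 19.434892654418945), ((451.281494140625, -320.72418212890625), 20.438161849975586))
```

Request:
{"api": "drive_tool", "payload": {"series": [{"delta_pos": [15, -28, 0], "twist": 0.024, "claw": 0}, {"delta_pos": [15, -28, 0], "twist": 0.024, "claw": 0}, {"delta_pos": [15, -28, 0], "twist": 0.024, "claw": 0}, {"delta_pos": [15, -28, 0], "twist": 0.024, "claw": 0}, {"delta_pos": [15, -28, 0], "twist": 0.024, "claw": 0}]}}

```text
clock: 0.52
tcp_pos: [0.3117, 0.437, 0.2384]
orientation: [-0.417, -3.114, 0.001]
force: [0.9, -0.2, 0.2]
width: 0.0569
```

Request:
{"api": "drive_tool", "payload": {"series": [{"delta_pos": [15, -28, 0], "twist": 0.024, "claw": 0}, {"delta_pos": [15, -28, 0], "twist": 0.024, "claw": 0}, {"delta_pos": [15, -28, 0], "twist": 0.024, "claw": 0}, {"delta_pos": [15, -28, 0], "twist": 0.024, "claw": 0}, {"delta_pos": [15, -28, 0], "twist": 0.024, "claw": 0}]}}

```text
clock: 0.93
tcp_pos: [0.3867, 0.297, 0.2385]
orientation: [-0.23, -3.133, 0.001]
force: [-0.2, -0.1, 0.4]
width: 0.0238
```

Request:
{"api": "drive_tool", "payload": {"series": [{"delta_pos": [15, -28, 0], "twist": 0.024, "claw": 0}, {"delta_pos": [15, -28, 0], "twist": 0.024, "claw": 0}, {"delta_pos": [15, -28, 0], "twist": 0.024, "claw": 0}, {"delta_pos": [15, -28, 0], "twist": 0.024, "claw": 0}, {"delta_pos": [15, -28, 0], "twist": 0.024, "claw": 0}]}}

```text
clock: 1.35
tcp_pos: [0.4617, 0.157, 0.2386]
orientation: [-0.042, -3.141, 0.0]
force: [-0.2, 0.0, 0.1]
width: 0.0006
```

Request:
{"api": "drive_tool", "payload": {"series": [{"delta_pos": [15, -28, -10], "twist": 0.024, "claw": 0}, {"delta_pos": [15, -28, -10], "twist": 0.024, "claw": 0}, {"delta_pos": [15, -28, -10], "twist": 0.024, "claw": 0}, {"delta_pos": [15, -28, -10], "twist": 0.024, "claw": 0}, {"delta_pos": [0, 0, 0], "twist": 0, "claw": 0}]}}

```text
clock: 1.77
tcp_pos: [0.5227, 0.0384, 0.1964]
orientation: [0.092, -3.138, 0.008]
force: [0.8, -0.3, 0.2]
width: 0.0007
```

Request:
{"api": "drive_tool", "payload": {"series": [{"delta_pos": [7, -14, -30], "twist": 0.028, "claw": 0}, {"delta_pos": [7, -15, -30], "claw": 0}, {"delta_pos": [0, 0, -30], "claw": 0}, {"delta_pos": [0, 0, -10], "claw": 0}, {"delta_pos": [0, 0, 0], "claw": 0}]}}

```text
validation failed for argument at $.se...
```

Run:
```python
from h import *
f=grab('side','s1.png')
cv2.imwrite('pics/s1c.png',cv2.resize(f['image'][150:300,130:330,::-1],None,fx=4,fy=4,interpolation=2))
print(status.observe()['tcp_pos'])
```

```text
[0.52166761 0.04225723 0.19724006]
```

View pics/s1c.png

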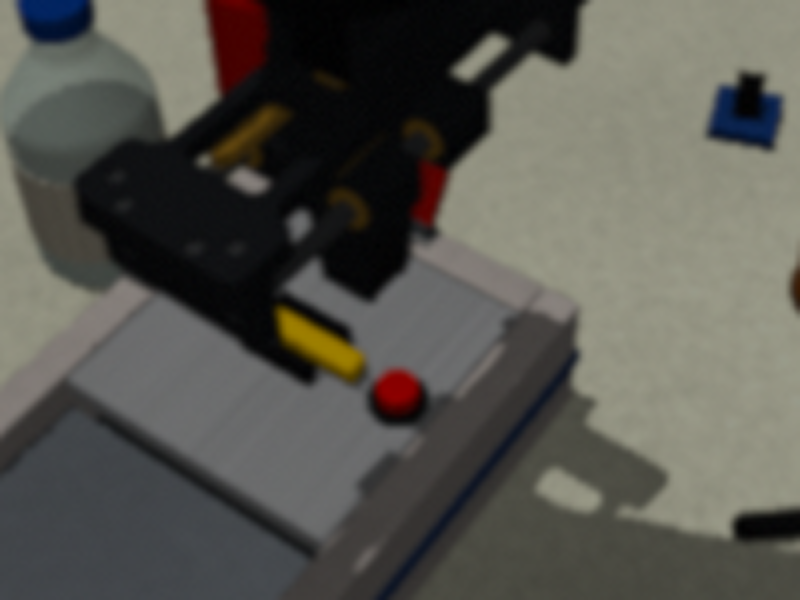

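The crop shows the gripper above the shutter, before the move, with the button still up at (398,393). The call was refused because every row needs a twist, so I'll resend it.

Request:
{"api": "drive_tool", "payload": {"series": [{"delta_pos": [7, -14, -30], "twist": 0.028, "claw": 0}, {"delta_pos": [8, -15, -30], "twist": 0, "claw": 0}, {"delta_pos": [0, -3, -30], "twist": 0, "claw": 0}, {"delta_pos": [0, 0, -10], "twist": 0, "claw": 0}, {"delta_pos": [0, 0, 0], "twist": 0, "claw": 0}]}}

```text
clock: 2.23
tcp_pos: [0.5342, 0.0159, 0.0968]
orientation: [0.153, -3.133, -0.001]
force: [-0.2, 0.7, 1.1]
width: 0.0004
```

Run:
```python
from h import *
f=grab('side')
cv2.imwrite('pics/s2c.png',cv2.resize(f['image'][150:300,130:330,::-1],None,fx=4,fy=4,interpolation=2))
print(status.observe()['tcp_pos'])
```

```text
[0.53546446 0.0163953  0.09854119]
```

View pics/s2c.png

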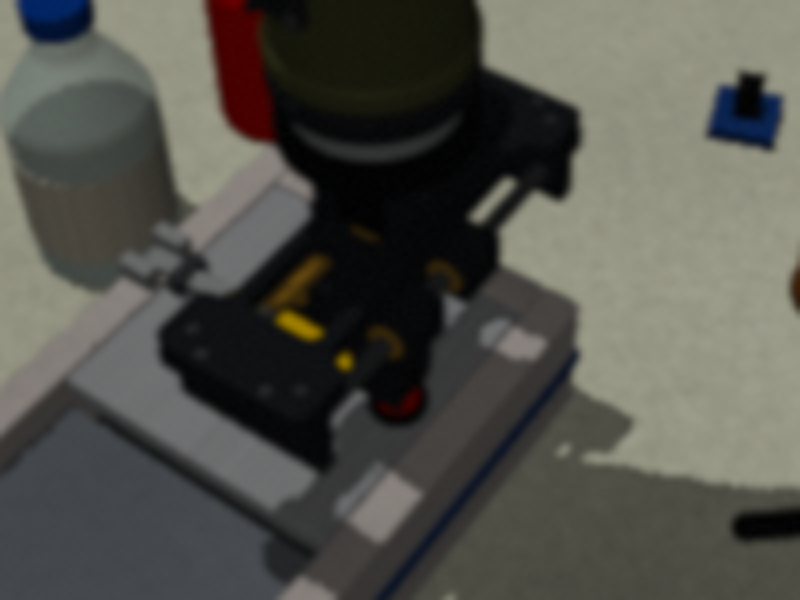

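The fingers stand right over the button, at about (398,398). I'll shift -6 mm in y and press.

Request:
{"api": "drive_tool", "payload": {"series": [{"delta_pos": [2, -6, 0], "twist": 0, "claw": 0}, {"delta_pos": [0, 0, -8], "twist": 0, "claw": 0}, {"delta_pos": [0, 0, -5], "twist": 0, "claw": 0}, {"delta_pos": [0, 0, -4], "twist": 0, "claw": 0}, {"delta_pos": [0, 0, 0], "twist": 0, "claw": 0}]}}

```text
clock: 2.7
tcp_pos: [0.5394, 0.0087, 0.082]
orientation: [-0.151, 3.136, 0.0]
force: [0.1, -0.8, 4.6]
width: 0.0004
```

Request:
{"api": "drive_tool", "payload": {"series": [{"delta_pos": [-1, 0, -2], "twist": 0, "claw": 0}, {"delta_pos": [0, 0, 0], "twist": 0, "claw": 0}, {"delta_pos": [0, 0, 30], "twist": 0, "claw": 0}, {"delta_pos": [0, 0, 30], "twist": 0, "claw": 0}, {"delta_pos": [0, 0, 20], "twist": 0, "claw": 40}]}}

```text
clock: 3.12
tcp_pos: [0.5372, 0.0091, 0.1616]
orientation: [-0.152, 3.138, 0.001]
force: [0.9, -1.1, -0.0]
width: 0.0052
```

Request:
{"api": "drive_tool", "payload": {"series": [{"delta_pos": [20, 2, 0], "twist": 0, "claw": 40}, {"delta_pos": [19, 2, 0], "twist": 0, "claw": 40}, {"delta_pos": [18, 2, 0], "twist": 0, "claw": 40}, {"delta_pos": [0, 0, 0], "twist": 0, "claw": 40}, {"delta_pos": [0, 0, 0], "twist": 0, "claw": 40}]}}

```text
clock: 3.53
tcp_pos: [0.5939, 0.0149, 0.1593]
orientation: [0.151, -3.137, -0.001]
force: [-0.3, 0.1, 0.4]
width: 0.0382
```

Run:
```python
from h import *
f=grab('side')
cv2.imwrite('pics/s3c.png',cv2.resize(f['image'][150:300,130:330,::-1],None,fx=4,fy=4,interpolation=2))
h=hsv(f);C=cloud(f)
m=np.zeros(h.shape[:2],bool);m[190:270,180:240]=1
m&=(h[...,0]>20)&(h[...,0]<36)&(h[...,1]>130)&(h[...,2]>60)
print(np.percentile(C[m][:,2],[10,50,90]),status.observe()['tcp_pos'],status.observe()['orientation'])
```

```text
[0.1045891  0.10994463 0.11170461] [0.59291364 0.0146509  0.15920811] [ 1.51455679e-01 -3.13552648e+00  8.64766484e-05]
```

View pics/s3c.png

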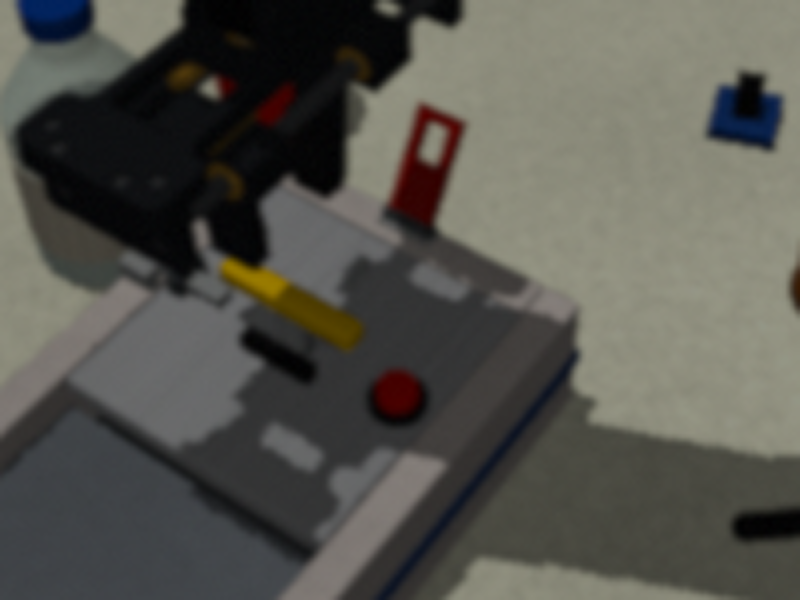

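The handle is out, with its top at 111 mm. The side crop shows it from about (225,265) to (355,335). Next I'll grip it with the TCP at about z 91.

Request:
{"api": "drive_tool", "payload": {"series": [{"delta_pos": [2, 0, -30], "twist": 0, "claw": 40}, {"delta_pos": [0, 0, -30], "twist": 0, "claw": 40}, {"delta_pos": [0, 0, -8], "twist": 0, "claw": 40}, {"delta_pos": [0, 0, 0], "twist": 0, "claw": 8}, {"delta_pos": [0, 0, 0], "twist": 0, "claw": 8}], "grip_force": 20}}

```text
clock: 4.0
tcp_pos: [0.5956, 0.0147, 0.0921]
orientation: [0.152, -3.137, -0.0]
force: [1.0, 0.1, 0.1]
width: 0.0286
```

Request:
{"api": "drive_tool", "payload": {"series": [{"delta_pos": [0, 0, 0], "twist": 0, "claw": 8}, {"delta_pos": [0, 0, 0], "twist": 0, "claw": 8}, {"delta_pos": [0, 0, 0], "twist": 0, "claw": 8}, {"delta_pos": [0, 0, 0], "twist": 0, "claw": 8}, {"delta_pos": [0, 0, 0], "twist": 0, "claw": 8}]}}

```text
clock: 4.42
tcp_pos: [0.5971, 0.0151, 0.0927]
orientation: [-0.151, 3.136, 0.001]
force: [0.1, 1.0, 1.9]
width: 0.0126
```

Request:
{"api": "drive_tool", "payload": {"series": [{"delta_pos": [0, 0, 0], "twist": -0.1, "claw": 8}, {"delta_pos": [0, 0, 0], "twist": -0.12, "claw": 8}, {"delta_pos": [0, 0, 0], "twist": -0.12, "claw": 8}, {"delta_pos": [0, 0, 0], "twist": -0.12, "claw": 8}, {"delta_pos": [0, 0, 0], "twist": -0.12, "claw": 8}]}}

```text
clock: 4.83
tcp_pos: [0.5969, 0.0142, 0.0922]
orientation: [0.761, 3.047, -0.0]
force: [0.7, 0.4, 2.4]
width: 0.0126
```

Request:
{"api": "drive_tool", "payload": {"series": [{"delta_pos": [0, 0, 0], "twist": -0.12, "claw": 8}, {"delta_pos": [0, 0, 0], "twist": -0.12, "claw": 8}, {"delta_pos": [0, 0, 0], "twist": -0.12, "claw": 8}, {"delta_pos": [0, 0, 0], "twist": -0.12, "claw": 8}, {"delta_pos": [0, 0, 0], "twist": -0.12, "claw": 8}]}}

```text
clock: 5.25
tcp_pos: [0.5962, 0.0136, 0.0921]
orientation: [1.628, 2.686, -0.002]
force: [-0.0, -1.7, 2.2]
width: 0.0131
```

Request:
{"api": "drive_tool", "payload": {"series": [{"delta_pos": [0, 0, 0], "twist": -0.1, "claw": 8}, {"delta_pos": [0, 0, 0], "twist": -0.04, "claw": 8}, {"delta_pos": [0, 0, 0], "twist": 0, "claw": 8}, {"delta_pos": [0, 0, 0], "twist": 0, "claw": 8}, {"delta_pos": [0, 0, 0], "twist": 0, "claw": 8}]}}

```text
clock: 5.67
tcp_pos: [0.596, 0.0139, 0.0918]
orientation: [-1.804, -2.572, 0.001]
force: [-2.2, -2.1, 2.4]
width: 0.0128
```

```bash
python3 -c "
from h import *
s=status.observe();print(s['force'],s['torque'],s['q'],s['tcp_pos'])"
```

```text
[-2.23301244 -2.1233745   2.42288231] [-0.41415803  0.2832513  -0.03029664] [-0.1097041   0.85297469  0.01542682  1.77277764 -0.02230641  0.51666598
  0.267372  ] [0.59599519 0.01388398 0.0918243 ]
```

Request:
{"api": "drive_tool", "payload": {"series": [{"delta_pos": [-1, 9, 0], "twist": 0, "claw": 8}, {"delta_pos": [-1.6, 18, 0], "twist": 0, "claw": 8}, {"delta_pos": [-1.7, 20, 0], "twist": 0, "claw": 8}, {"delta_pos": [-1.7, 20, 0], "twist": 0, "claw": 8}, {"delta_pos": [-1.7, 20, 0], "twist": 0, "claw": 8}]}}

```text
clock: 6.08
tcp_pos: [0.5884, 0.1012, 0.0917]
orientation: [1.805, 2.571, -0.002]
force: [-0.3, -3.6, 2.6]
width: 0.0128
```

Request:
{"api": "drive_tool", "payload": {"series": [{"delta_pos": [-1.7, 20, 0], "twist": 0, "claw": 8}, {"delta_pos": [-1.7, 20, 0], "twist": 0, "claw": 8}, {"delta_pos": [-1.6, 18, 0], "twist": 0, "claw": 8}, {"delta_pos": [-0.8, 9, 0], "twist": 0, "claw": 8}, {"delta_pos": [0, 0, 0], "twist": 0, "claw": 8}]}}

```text
clock: 6.5
tcp_pos: [0.5825, 0.1681, 0.0916]
orientation: [1.802, 2.572, -0.004]
force: [0.1, -3.9, 2.1]
width: 0.0131
```

Request:
{"api": "drive_tool", "payload": {"series": [{"delta_pos": [0, 2, 0], "twist": 0, "claw": 8}, {"delta_pos": [0, 0, 0], "twist": 0, "claw": 8}, {"delta_pos": [0, 0, 0], "twist": 0, "claw": 8}]}}

```text
clock: 6.75
tcp_pos: [0.5825, 0.1682, 0.0916]
orientation: [1.806, 2.57, -0.005]
force: [-1.5, -4.9, 1.4]
width: 0.013
```

Request:
{"api": "drive_tool", "payload": {"series": [{"delta_pos": [0, -2, 0], "twist": 0, "claw": 40}, {"delta_pos": [0, 0, 0], "twist": 0, "claw": 40}, {"delta_pos": [0, 0, 0], "twist": 0, "claw": 40}, {"delta_pos": [0, 0, 30], "twist": 0, "claw": 40}, {"delta_pos": [0, 0, 40], "twist": 0, "claw": 40}]}}

```text
clock: 7.17
tcp_pos: [0.58, 0.1689, 0.1592]
orientation: [-1.8, -2.568, 0.009]
force: [1.2, 0.6, -0.4]
width: 0.0399
```

Request:
{"api": "drive_tool", "payload": {"series": [{"delta_pos": [0, -40, 0], "twist": 0, "claw": 40}, {"delta_pos": [0, -40, 0], "twist": 0, "claw": 40}, {"delta_pos": [0, -40, 0], "twist": 0, "claw": 40}, {"delta_pos": [0, -40, 0], "twist": 0, "claw": 40}, {"delta_pos": [0, 0, 0], "twist": 0, "claw": 40}]}}

```text
clock: 7.58
tcp_pos: [0.5824, -0.003, 0.162]
orientation: [1.819, 2.556, -0.009]
force: [-0.3, -1.4, -1.1]
width: 0.0401
```

```bash
cat > look.py <<'E'
from h import *
import sys
np.set_printoptions(precision=1,suppress=True)
out=[]
for n in('top','side'):
    f=grab(n); np.savez(n+'1.npz',**f); out.append(f['image'][:,:,::-1]); C=cloud(f);z=C[...,2]
    print(n)
    bx=np.abs(C[...,0]-.52)<.16; bx&=(C[...,1]<-.2)&(C[...,1]>-.53)
    m=bx&(z>.006)&(z<.016)
    k,l,s,c=cv2.connectedComponentsWithStats(m.astype(np.uint8))
    for i in range(1,k):
        if s[i,4]>60: r=rect_on(f,l==i,.010); print('blob',c[i],s[i,4],np.array(r[0][0]),np.array(r[0][1]),round(r[0][2],1),'circ',np.array(r[1][0]),round(r[1][1],1))
    m=bx&(z>.029)&(z<.040)&(hsv(f)[...,2]<70)
    k,l,s,c=cv2.connectedComponentsWithStats(m.astype(np.uint8))
    for i in range(1,k):
        if s[i,4]>8: print('stub',c[i],s[i,4],C[l==i].mean(0)*1000)
if len(sys.argv)>1: cv2.imwrite('pics/'+sys.argv[1],cv2.resize(np.hstack(out),(800,300),interpolation=3))
print(status.observe()['tcp_pos'],status.observe()['orientation'])
E
python3 look.py l1.png
```

```text
top
blob [343.9 210.2] 234 [ 550.7 -313.5] [39.6 40.1] 23.5 circ [ 550.8 -313.1] 27.0
blob [391.7 232.5] 297 [ 500.2 -422.1] [49.3 47.3] 44.7 circ [ 500.1 -422.2] 25.4
blob [344.8 254.6] 164 [ 448.8 -313.1] [40.2 38.9] 26.3 circ [ 450.  -314.1] 21.1
stub [345.7 209.6] 44 [ 551.1 -312.4   33.1]
stub [394.9 232.4] 37 [ 500.9 -421.5   33.7]
side
blob [356.8 164.5] 179 [ 497.7 -421.5] [49.7 48.7] 20.1 circ [ 498.2 -422.9] 26.1
blob [315.5 178.7] 171 [ 549.3 -312.4] [40.  44.4] 23.7 circ [ 549.5 -312.3] 28.2
blob [354.5 193.7] 110 [ 452.  -324.3] [40.3 29.7] 10.8 circ [ 451.3 -320.7] 20.4
blob [335. 226.] 72 [ 439.3 -216.1] [39.6 25.8] 17.2 circ [ 441.4 -222.3] 20.0
stub [358.4 156.6] 30 [ 498.3 -421.5   33.2]
stub [317.1 171. ] 34 [ 548.4 -311.8   33.2]
stub [336.6 219.1] 45 [ 437.9 -210.9   34.4]
[0.6 0.  0.2] [1.8 2.6 0. ]
```

View pics/l1.png

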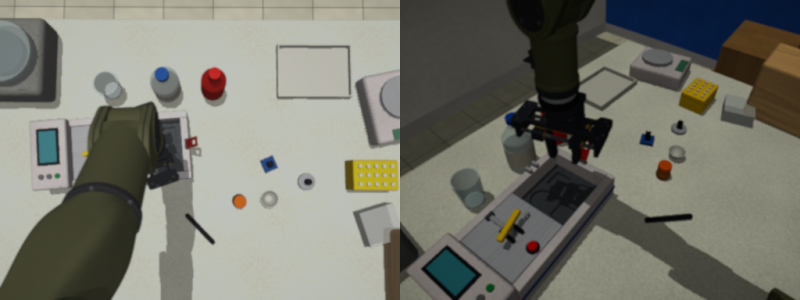

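The carriers haven't moved: tile at (550.5,-313) with yaw 23.5°, disc at (499.5,-422). The shutter is open. I'll go to the tile first.

Request:
{"api": "drive_tool", "payload": {"series": [{"delta_pos": [-3, -38, 0], "twist": 0.038, "claw": 40}, {"delta_pos": [-4, -38, 0], "twist": 0.038, "claw": 40}, {"delta_pos": [-4, -38, 0], "twist": 0, "claw": 40}, {"delta_pos": [-4, -38, 0], "twist": 0, "claw": 40}, {"delta_pos": [-4, -38, 0], "twist": 0, "claw": 40}]}}

```text
clock: 8.1
tcp_pos: [0.5647, -0.1798, 0.1616]
orientation: [-1.699, -2.642, -0.004]
force: [1.1, -0.2, -0.5]
width: 0.0398
```

Request:
{"api": "drive_tool", "payload": {"series": [{"delta_pos": [-4, -38, 0], "twist": 0, "claw": 40}, {"delta_pos": [-4, -38, -25], "twist": 0, "claw": 40}, {"delta_pos": [-4, -38, -25], "twist": 0, "claw": 40}, {"delta_pos": [0, -4, -30], "twist": 0, "claw": 40}, {"delta_pos": [0, 0, 0], "twist": 0, "claw": 40}]}}

```text
clock: 8.52
tcp_pos: [0.5496, -0.2924, 0.0809]
orientation: [-1.704, -2.63, 0.002]
force: [0.2, 1.4, -0.7]
width: 0.0401
```

```bash
cat > st.py <<'E'
from h import *
s=status.observe();o=s['orientation']
psi=np.degrees(2*np.arctan2(o[1],o[0]))-90
print(s['clock'],(s['tcp_pos']*1000).round(1),'tooly deg',round((psi+90)%180-90,1),'F',s['force'].round(1),s['width'])
E
python3 st.py
```

```text
8.5167 [ 549.6 -292.4   80.9] tooly deg 24.1 F [ 0.2  1.4 -0.7] 0.040050995739584205
```

Request:
{"api": "drive_tool", "payload": {"series": [{"delta_pos": [0, -20, 0], "twist": 0, "claw": 40}, {"delta_pos": [0, 0, -10], "twist": 0, "claw": 40}, {"delta_pos": [0, 0, 0], "twist": 0, "claw": 40}]}}

```text
clock: 8.77
tcp_pos: [0.5532, -0.3105, 0.0753]
orientation: [-1.703, -2.639, -0.002]
force: [0.0, 0.0, -0.9]
width: 0.0399
```

```bash
python3 st.py
```

```text
8.7667 [ 553.2 -310.5   75.3] tooly deg 24.3 F [ 0.   0.  -0.9] 0.039914534709785884
```

Request:
{"api": "drive_tool", "payload": {"series": [{"delta_pos": [-2.5, -2, -20], "twist": -0.01, "claw": 40}, {"delta_pos": [0, 0, -20], "twist": 0, "claw": 40}, {"delta_pos": [0, 0, -15], "twist": 0, "claw": 40}, {"delta_pos": [0, 0, 0], "twist": 0, "claw": 40}, {"delta_pos": [0, 0, 0], "twist": 0, "claw": 40}]}}

```text
clock: 9.18
tcp_pos: [0.5503, -0.3128, 0.0208]
orientation: [-1.715, -2.63, -0.001]
force: [1.1, -0.2, 1.1]
width: 0.0397
```

```bash
python3 st.py
python3 - <<'E'
from h import *
f=grab('side')
cv2.imwrite('pics/s4c.png',cv2.resize(f['image'][120:220,270:400,::-1],None,fx=5,fy=5,interpolation=2))
E
```

```text
9.1833 [ 550.3 -312.8   20.8] tooly deg 23.8 F [ 1.1 -0.2  1.1] 0.03972969066964389
```

View pics/s4c.png

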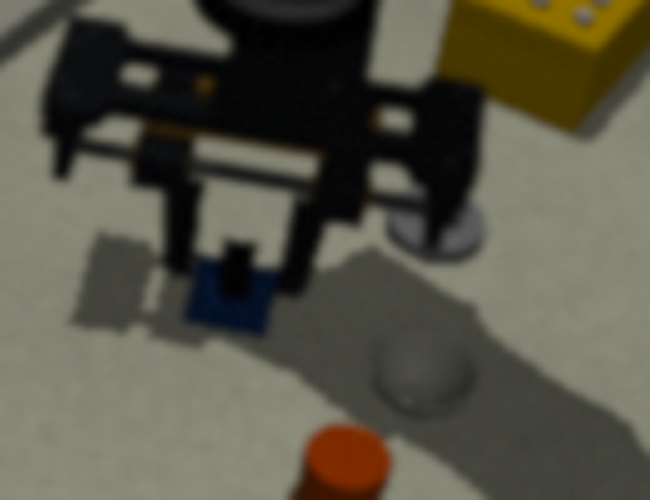

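The fingers straddle the tile's stub, with the stub at (237,265) and the fingers at (180,240) and (300,250). I'll lower and grip.

Request:
{"api": "drive_tool", "payload": {"series": [{"delta_pos": [0, 0, -7], "twist": 0, "claw": 40}, {"delta_pos": [0, 0, 0], "twist": 0, "claw": 10}, {"delta_pos": [0, 0, 0], "twist": 0, "claw": 10}, {"delta_pos": [0, 0, 0], "twist": 0, "claw": 10}, {"delta_pos": [0, 0, 0], "twist": 0, "claw": 10}], "grip_force": 25}}

```text
clock: 9.65
tcp_pos: [0.5503, -0.3149, 0.0145]
orientation: [1.719, 2.629, 0.0]
force: [-0.4, -0.1, 1.1]
width: 0.0158
```

Request:
{"api": "drive_tool", "payload": {"series": [{"delta_pos": [0, 0, 0], "twist": 0, "claw": 10}, {"delta_pos": [0, 0, 0], "twist": 0, "claw": 10}, {"delta_pos": [0, 0, 20], "twist": 0, "claw": 10}, {"delta_pos": [0, 0, 30], "twist": 0, "claw": 10}, {"delta_pos": [0, 0, 30], "twist": 0, "claw": 10}]}}

```text
clock: 10.07
tcp_pos: [0.5489, -0.3142, 0.0939]
orientation: [-1.717, -2.627, 0.0]
force: [0.6, -0.2, -0.9]
width: 0.0159
```

```bash
python3 st.py; python3 look.py
```

```text
10.0667 [ 548.9 -314.2   93.9] tooly deg 23.7 F [ 0.6 -0.2 -0.9] 0.01586978981856536
top
blob [344.8 254.7] 164 [ 450.  -312.7] [39.8 38.8] 45.1 circ [ 449.7 -314.1] 21.1
side
blob [356.6 164.6] 187 [ 497.2 -420.2] [49.7 51.5] 20.1 circ [ 497.6 -421.6] 27.3
blob [354.2 193.5] 112 [ 453.2 -323.9] [40.7 30.9] 17.7 circ [ 451.7 -320.9] 20.9
blob [335.  225.9] 71 [ 440.7 -215.6] [40.8 25.7] 9.0 circ [ 442.2 -222.4] 20.8
stub [358.4 156.3] 29 [ 498.6 -421.3   34.1]
stub [337.3 219. ] 52 [ 436.9 -211.6   34.9]
[ 0.6 -0.3  0.1] [1.7 2.6 0. ]
```

Request:
{"api": "drive_tool", "payload": {"series": [{"delta_pos": [0, 0, 40], "twist": -0.03, "claw": 10}, {"delta_pos": [0, 0, 40], "twist": -0.03, "claw": 10}, {"delta_pos": [1, 36, 0], "twist": -0.03, "claw": 10}, {"delta_pos": [1, 36, 0], "twist": -0.03, "claw": 10}, {"delta_pos": [1, 36, 0], "twist": -0.03, "claw": 10}]}}

```text
clock: 10.58
tcp_pos: [0.5527, -0.2061, 0.1742]
orientation: [1.915, 2.49, 0.001]
force: [0.4, 0.8, -2.2]
width: 0.0157
```

Request:
{"api": "drive_tool", "payload": {"series": [{"delta_pos": [1, 36, 0], "twist": -0.03, "claw": 10}, {"delta_pos": [1, 36, 0], "twist": -0.03, "claw": 10}, {"delta_pos": [1, 36, 0], "twist": -0.03, "claw": 10}, {"delta_pos": [1, 36, 0], "twist": -0.03, "claw": 10}, {"delta_pos": [1, 36, 0], "twist": -0.03, "claw": 10}]}}

```text
clock: 11.0
tcp_pos: [0.5572, -0.0251, 0.1734]
orientation: [-2.094, -2.341, 0.002]
force: [0.4, 0.2, -0.6]
width: 0.0161
```

Request:
{"api": "drive_tool", "payload": {"series": [{"delta_pos": [1, 36, 0], "twist": -0.026, "claw": 10}, {"delta_pos": [1, 36, 0], "twist": 0, "claw": 10}, {"delta_pos": [0, 0, 0], "twist": 0, "claw": 10}, {"delta_pos": [0, 0, 0], "twist": 0, "claw": 10}]}}

```text
clock: 11.33
tcp_pos: [0.5594, 0.0487, 0.1732]
orientation: [-2.114, -2.321, 0.0]
force: [-0.9, -0.9, -0.7]
width: 0.0158
```

```bash
python3 st.py
```

```text
11.3333 [559.4  48.7 173.2] tooly deg 5.3 F [-0.9 -0.9 -0.7] 0.015813606444217927
```

Request:
{"api": "drive_tool", "payload": {"series": [{"delta_pos": [0, -3, -40], "twist": -0.005, "claw": 10}, {"delta_pos": [0, 0, -40], "twist": 0, "claw": 10}, {"delta_pos": [0, 0, -38], "twist": 0, "claw": 10}, {"delta_pos": [0, 0, 0], "twist": 0, "claw": 10}, {"delta_pos": [0, 0, 0], "twist": 0, "claw": 10}]}}

```text
clock: 11.75
tcp_pos: [0.5581, 0.0403, 0.0545]
orientation: [-2.129, -2.306, 0.008]
force: [0.6, 0.1, -0.9]
width: 0.0157
```

```bash
python3 st.py
python3 - <<'E'
from h import *
f=grab('side'); g=grab('top')
a=cv2.resize(f['image'][200:310,110:260,::-1],(800,587),interpolation=2)
cv2.imwrite('pics/s5c.png',a)
E
```

```text
11.75 [558.1  40.3  54.5] tooly deg 4.6 F [ 0.6  0.1 -0.9] 0.015703592034886006
```

View pics/s5c.png

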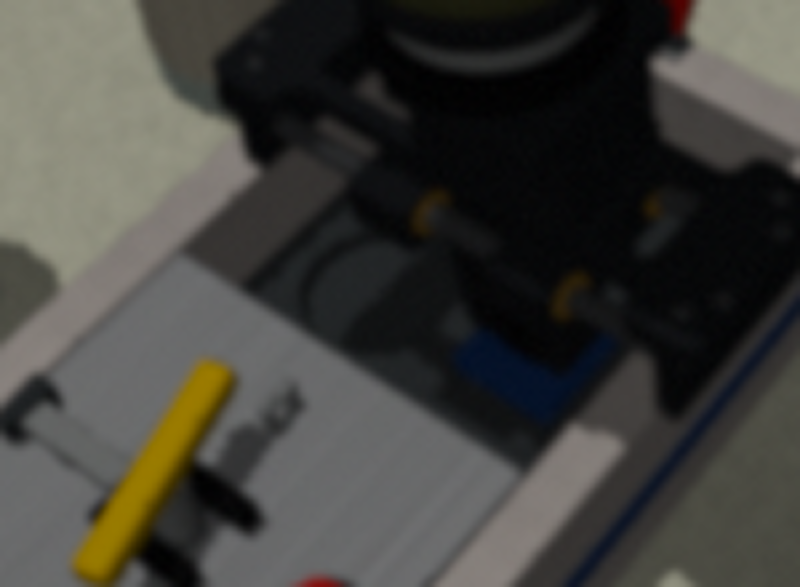

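The crop shows the blue tile hovering over the square well at about (530,370), and the second round well at (390,280). The measured y has drifted, so I'll settle and correct.

Request:
{"api": "drive_tool", "payload": {"series": [{"delta_pos": [1, 4, 0], "twist": 0.005, "claw": 10}, {"delta_pos": [0, 0, 0], "twist": 0, "claw": 10}, {"delta_pos": [0, 0, 0], "twist": 0, "claw": 10}, {"delta_pos": [0, 0, 0], "twist": 0, "claw": 10}, {"delta_pos": [0, 0, 0], "twist": 0, "claw": 10}]}}

```text
clock: 12.27
tcp_pos: [0.5614, 0.0463, 0.0569]
orientation: [2.122, 2.315, 0.001]
force: [0.3, 0.3, -0.7]
width: 0.0156
```

```bash
python3 st.py
python3 - <<'E'
from h import *
f=grab('side');np.savez('s6.npz',**f)
h=hsv(f);m=(h[...,0]>100)&(h[...,0]<130)&(h[...,1]>120)
m[:240]=0;m[300:]=0;m[:,:180]=0;m[:,240:]=0
C=cloud(f)
v,u=np.nonzero(m);print(len(u),u.min(),u.max(),v.min(),v.max(),np.percentile(C[m]*1000,[5,50,95],axis=0).round(1))
P=(C[m]*1000-[596,14.5,0]); c,s=np.cos(np.radians(5)),np.sin(np.radians(5))
x=c*P[:,0]+s*P[:,1];y=-s*P[:,0]+c*P[:,1]
print('chamber x',np.percentile(x,[2,98]),'y',np.percentile(y,[2,98]))
E
python3 st.py
```

```text
12.2667 [561.4  46.3  56.9] tooly deg 5.0 F [ 0.3  0.3 -0.7] 0.015570937178792196
329 191 239 242 299 [[496.   32.9  33.5]
 [550.   56.8  51.5]
 [575.8  66.3  64.2]]
chamber x [-97.61869858 -13.60869543] y [19.56119708 58.15886951]
12.3167 [561.3  46.3  56.6] tooly deg 5.0 F [ 0.9 -0.2 -1.4] 0.015506342822181851
```

Request:
{"api": "drive_tool", "payload": {"series": [{"delta_pos": [-2, -1, 0], "twist": 0, "claw": 10}, {"delta_pos": [0, 0, -6], "twist": 0, "claw": 10}, {"delta_pos": [0, 0, -4], "twist": 0, "claw": 10}, {"delta_pos": [0, 0, 0], "twist": 0, "claw": 10}, {"delta_pos": [0, 0, 0], "twist": 0, "claw": 10}]}}

```text
clock: 12.73
tcp_pos: [0.5586, 0.0452, 0.0455]
orientation: [-2.122, -2.315, 0.001]
force: [-1.2, -0.3, -1.0]
width: 0.0158
```

Request:
{"api": "drive_tool", "payload": {"series": [{"delta_pos": [0, 0, -3], "twist": 0, "claw": 10}, {"delta_pos": [0, 0, -3], "twist": 0, "claw": 10}, {"delta_pos": [0, 0, -2], "twist": 0, "claw": 10}, {"delta_pos": [0, 0, 0], "twist": 0, "claw": 10}, {"delta_pos": [0, 0, 0], "twist": 0, "claw": 10}]}}

```text
clock: 13.15
tcp_pos: [0.5589, 0.0453, 0.0379]
orientation: [-2.123, -2.316, 0.0]
force: [0.1, -0.6, -1.0]
width: 0.0159
```

No contact force down to a tile bottom of about 23.4 mm, so it is inside the well. I'll lower 1 mm, release and lift.

Request:
{"api": "drive_tool", "payload": {"series": [{"delta_pos": [0, 0, -1], "twist": 0, "claw": 10}, {"delta_pos": [0, 0, 0], "twist": 0, "claw": 28}, {"delta_pos": [0, 0, 0], "twist": 0, "claw": 28}, {"delta_pos": [0, 0, 0], "twist": 0, "claw": 28}, {"delta_pos": [0, 0, 10], "twist": 0, "claw": 28}]}}

```text
clock: 13.57
tcp_pos: [0.558, 0.0452, 0.0462]
orientation: [-2.121, -2.315, 0.003]
force: [-1.0, -0.9, 0.5]
width: 0.0281
```

Request:
{"api": "drive_tool", "payload": {"series": [{"delta_pos": [0, 0, 20], "twist": 0, "claw": 28}, {"delta_pos": [0, 0, 40], "twist": 0, "claw": 30}, {"delta_pos": [0, 0, 40], "twist": 0, "claw": 40}, {"delta_pos": [0, 0, 20], "twist": 0, "claw": 40}, {"delta_pos": [0, -36, 0], "twist": 0, "claw": 40}]}}

```text
clock: 13.98
tcp_pos: [0.5628, 0.0185, 0.1726]
orientation: [2.106, 2.327, 0.02]
force: [1.0, 0.4, -1.6]
width: 0.0399
```

Request:
{"api": "drive_tool", "payload": {"series": [{"delta_pos": [-4, -40, 0], "twist": 0, "claw": 40}, {"delta_pos": [-4, -40, 0], "twist": 0, "claw": 40}, {"delta_pos": [-4, -40, 0], "twist": 0, "claw": 40}, {"delta_pos": [-4, -40, 0], "twist": 0, "claw": 40}, {"delta_pos": [0, 0, 0], "twist": 0, "claw": 40}]}}

```text
clock: 14.4
tcp_pos: [0.5406, -0.1628, 0.1684]
orientation: [2.135, 2.296, -0.009]
force: [-0.6, -0.6, -0.2]
width: 0.0403
```

```bash
python3 st.py; python3 look.py
python3 - <<'E'
from h import *
out=[]
c,s=np.cos(np.radians(5)),np.sin(np.radians(5))
for n in('top','side'):
    f=dict(np.load(n+'1.npz')); h=hsv(f);C=cloud(f)*1000-[596,14.5,0]
    x=c*C[...,0]+s*C[...,1];y=-s*C[...,0]+c*C[...,1];z=C[...,2]
    m=(np.abs(x+34)<35)&(np.abs(y-34)<35)&(h[...,0]>100)&(h[...,0]<130)&(h[...,1]>120)
    if m.any(): print(n,m.sum(),'tile x',np.percentile(x[m],[2,98]).round(1),'y',np.percentile(y[m],[2,98]).round(1),'z',np.percentile(z[m],[5,25,50,75,95]).round(1))
    p=(np.abs(x)<70)&(y<75)&(y>-70)&~m&(z>10); print('plate z',np.percentile(z[p],[10,50,90]).round(1))
    out.append(cv2.resize(f['image'][140:250,150:260,::-1] if n=='top' else f['image'][180:290,130:270,::-1],(400,400),interpolation=2))
cv2.imwrite('pics/l2.png',np.hstack(out))
E
```

```text
14.4 [ 540.6 -162.8  168.4] tooly deg 4.2 F [-0.6 -0.6 -0.2] 0.04032313791532391
top
blob [391.7 232.6] 298 [ 500.2 -422.1] [49.3 47.3] 44.7 circ [ 500.7 -422.3] 25.2
blob [345.2 254.4] 161 [ 449.9 -313.1] [39.3 39.6] 70.9 circ [ 449.  -313.7] 21.2
stub [394.9 232.5] 40 [ 500.7 -421.4   33.6]
side
blob [356.7 164.6] 181 [ 498.  -421.6] [49.4 50.2] 15.3 circ [ 497.8 -422. ] 26.8
blob [354.2 193.5] 111 [ 452.1 -323.8] [40.9 30.8] 15.6 circ [ 451.3 -320.7] 20.6
blob [334.9 226.1] 69 [ 438.4 -213.7] [39.5 19.1] 18.5 circ [ 440.9 -221.4] 19.8
stub [358.5 156.5] 28 [ 498.4 -421.7   33.5]
stub [336.3 218.8] 50 [ 438.8 -210.9   34.8]
[ 0.5 -0.2  0.2] [ 2.1  2.3 -0. ]
top 281 tile x [-52.8 -12.6] y [15.7 56.1] z [27.  30.  31.5 33.1 46.6]
plate z [20.7 28.3 31.6]
side 364 tile x [-55.2 -13.4] y [11.8 53.5] z [26.9 30.5 31.4 32.4 45.4]
plate z [21.  28.4 30.7]
```

View pics/l2.png

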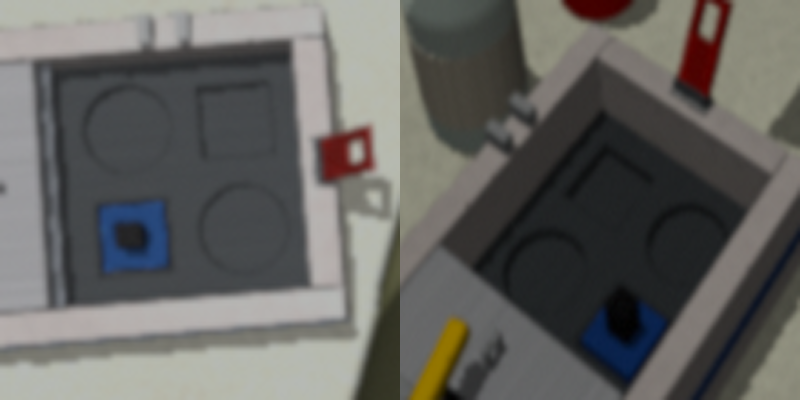

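The tile sits flat, with its top at 31.5 mm against 32 expected, at chamber (-33,34). The picture shows it at (133,238) and the free round well a at (245,225). Next is the disc.

Request:
{"api": "drive_tool", "payload": {"series": [{"delta_pos": [-6, -37, 0], "twist": 0.01, "claw": 40}, {"delta_pos": [-6, -37, 0], "twist": 0, "claw": 40}, {"delta_pos": [-6, -37, 0], "twist": 0, "claw": 40}, {"delta_pos": [-6, -37, 0], "twist": 0, "claw": 40}, {"delta_pos": [-6, -37, 0], "twist": 0, "claw": 40}]}}

```text
clock: 14.92
tcp_pos: [0.5139, -0.3348, 0.1676]
orientation: [-2.107, -2.33, -0.002]
force: [1.4, -0.2, -0.6]
width: 0.0401
```

Request:
{"api": "drive_tool", "payload": {"series": [{"delta_pos": [-6, -37, 0], "twist": 0, "claw": 40}, {"delta_pos": [-4, -37, 0], "twist": 0, "claw": 40}, {"delta_pos": [0, 0, -40], "twist": 0, "claw": 40}, {"delta_pos": [0, 0, -30], "twist": 0, "claw": 40}, {"delta_pos": [0, 0, 0], "twist": 0, "claw": 40}]}}

```text
clock: 15.33
tcp_pos: [0.5008, -0.4053, 0.0918]
orientation: [-2.101, -2.32, -0.001]
force: [-0.6, 1.9, -0.1]
width: 0.04
```

Request:
{"api": "drive_tool", "payload": {"series": [{"delta_pos": [0, 0, -20], "twist": 0, "claw": 40}, {"delta_pos": [0, 0, -15], "twist": 0, "claw": 40}, {"delta_pos": [0, 0, 0], "twist": 0, "claw": 40}, {"delta_pos": [0, 0, 0], "twist": 0, "claw": 40}, {"delta_pos": [0, 0, 0], "twist": 0, "claw": 40}]}}

```text
clock: 15.75
tcp_pos: [0.5046, -0.4093, 0.064]
orientation: [2.108, 2.327, 0.001]
force: [0.2, 0.2, 0.9]
width: 0.0401
```

```bash
python3 st.py; python3 look.py
```

```text
15.75 [ 504.6 -409.3   64. ] tooly deg 5.7 F [0.2 0.2 0.9] 0.040058257276157076
top
blob [387.  232.5] 154 [ 499.8 -410.2] [47.7 22.4] 3.1 circ [ 500.2 -417.6] 23.9
blob [344.9 254.4] 157 [ 449.3 -312.5] [39.8 39.6] 73.4 circ [ 450.2 -314.2] 21.4
side
blob [356.6 164.5] 182 [ 497.5 -421.1] [49.7 49.5] 20.1 circ [ 498.  -422.5] 26.4
blob [354.3 193.5] 111 [ 452.7 -324.3] [40.1 32.1] 15.6 circ [ 451.3 -320.2] 20.4
blob [334.9 226.1] 68 [ 439.1 -214.7] [39. 23.] 17.3 circ [ 441.3 -221.6] 19.5
stub [358.7 156.5] 30 [ 498.  -422.    33.4]
stub [337.  218.9] 51 [ 437.3 -211.2   35.1]
[ 0.5 -0.4  0.1] [2.1 2.3 0. ]
```

Request:
{"api": "drive_tool", "payload": {"series": [{"delta_pos": [-4.5, -13, 0], "twist": 0, "claw": 40}, {"delta_pos": [0, 0, -12], "twist": 0, "claw": 40}, {"delta_pos": [0, 0, 0], "twist": 0, "claw": 40}, {"delta_pos": [0, 0, 0], "twist": 0, "claw": 40}]}}

```text
clock: 16.18
tcp_pos: [0.4975, -0.4227, 0.0491]
orientation: [-2.111, -2.324, 0.0]
force: [-0.3, -0.7, -0.4]
width: 0.04
```

```bash
python3 st.py
```

```text
16.1833 [ 497.5 -422.7   49.1] tooly deg 5.5 F [-0.3 -0.7 -0.4] 0.040041663562347916
```

Request:
{"api": "drive_tool", "payload": {"series": [{"delta_pos": [2, 0.5, -15], "twist": 0, "claw": 40}, {"delta_pos": [0, 0, -10], "twist": 0, "claw": 40}, {"delta_pos": [0, 0, -10], "twist": 0, "claw": 40}, {"delta_pos": [0, 0, 0], "twist": 0, "claw": 40}, {"delta_pos": [0, 0, 0], "twist": 0, "claw": 10}]}}

```text
clock: 16.6
tcp_pos: [0.4999, -0.4215, 0.0138]
orientation: [-2.109, -2.325, 0.0]
force: [-0.3, 0.4, -0.1]
width: 0.0352
```

Request:
{"api": "drive_tool", "payload": {"series": [{"delta_pos": [0, 0, 0], "twist": 0, "claw": 10}, {"delta_pos": [0, 0, 0], "twist": 0, "claw": 10}, {"delta_pos": [0, 0, 0], "twist": 0, "claw": 10}, {"delta_pos": [0, 0, 0], "twist": 0, "claw": 10}, {"delta_pos": [0, 0, 0], "twist": 0, "claw": 10}]}}

```text
clock: 17.02
tcp_pos: [0.5007, -0.4226, 0.0156]
orientation: [2.111, 2.326, -0.0]
force: [0.0, 0.0, 1.1]
width: 0.0173
```

```bash
python3 st.py
```

```text
17.0167 [ 500.7 -422.6   15.6] tooly deg 5.6 F [0.  0.  1.1] 0.017299360619425753
```

Request:
{"api": "drive_tool", "payload": {"series": [{"delta_pos": [0, 0, 30], "twist": 0, "claw": 10}, {"delta_pos": [0, 0, 40], "twist": 0, "claw": 10}, {"delta_pos": [0, 0, 40], "twist": 0, "claw": 10}, {"delta_pos": [0, 0, 40], "twist": 0, "claw": 10}, {"delta_pos": [6, 36, 4], "twist": 0, "claw": 10}]}}

```text
clock: 17.43
tcp_pos: [0.5068, -0.3984, 0.1773]
orientation: [2.111, 2.3, -0.008]
force: [0.8, -2.0, -0.5]
width: 0.0171
```

Request:
{"api": "drive_tool", "payload": {"series": [{"delta_pos": [6, 36, 0], "twist": 0, "claw": 10}, {"delta_pos": [6, 36, 0], "twist": 0, "claw": 10}, {"delta_pos": [6, 36, 0], "twist": 0, "claw": 10}, {"delta_pos": [6, 36, 0], "twist": 0, "claw": 10}, {"delta_pos": [6, 36, 0], "twist": 0, "claw": 10}]}}

```text
clock: 17.85
tcp_pos: [0.5364, -0.2045, 0.1694]
orientation: [2.111, 2.326, 0.0]
force: [0.6, 0.2, -0.7]
width: 0.0169
```

Request:
{"api": "drive_tool", "payload": {"series": [{"delta_pos": [6, 36, 0], "twist": 0, "claw": 10}, {"delta_pos": [6, 36, 0], "twist": 0, "claw": 10}, {"delta_pos": [6, 36, 0], "twist": 0, "claw": 10}, {"delta_pos": [6, 36, 0], "twist": 0, "claw": 10}, {"delta_pos": [5, 36, 0], "twist": 0, "claw": 10}]}}

```text
clock: 18.27
tcp_pos: [0.5656, -0.0243, 0.1693]
orientation: [2.111, 2.326, 0.001]
force: [0.9, -0.4, -0.4]
width: 0.0173
```

Request:
{"api": "drive_tool", "payload": {"series": [{"delta_pos": [0, 0, 0], "twist": 0, "claw": 10}, {"delta_pos": [0, 0, 0], "twist": 0, "claw": 10}, {"delta_pos": [0, 0, 0], "twist": 0, "claw": 10}]}}

```text
clock: 18.52
tcp_pos: [0.5653, -0.0268, 0.1692]
orientation: [2.111, 2.326, -0.001]
force: [0.8, -0.0, -0.2]
width: 0.0173
```

```bash
python3 st.py
```

```text
18.5167 [565.3 -26.8 169.2] tooly deg 5.6 F [ 0.8 -0.  -0.2] 0.017308986836960916
```

Request:
{"api": "drive_tool", "payload": {"series": [{"delta_pos": [0, 4, -40], "twist": 0, "claw": 10}, {"delta_pos": [0, 0, -40], "twist": 0, "claw": 10}, {"delta_pos": [0, 0, -35], "twist": 0, "claw": 10}, {"delta_pos": [0, 0, 0], "twist": 0, "claw": 10}, {"delta_pos": [0, 0, 0], "twist": 0, "claw": 10}]}}

```text
clock: 18.93
tcp_pos: [0.564, -0.0243, 0.0531]
orientation: [-2.113, -2.322, 0.006]
force: [0.8, 0.5, -0.9]
width: 0.0175
```

Request:
{"api": "drive_tool", "payload": {"series": [{"delta_pos": [0, 0, 0], "twist": 0, "claw": 10}, {"delta_pos": [0, 0, 0], "twist": 0, "claw": 10}, {"delta_pos": [0, 0, 0], "twist": 0, "claw": 10}]}}

```text
clock: 19.18
tcp_pos: [0.5672, -0.0227, 0.0565]
orientation: [2.11, 2.323, 0.004]
force: [0.4, -0.3, -0.9]
width: 0.0175
```

```bash
python3 st.py
```

```text
19.1833 [567.2 -22.7  56.5] tooly deg 5.5 F [ 0.4 -0.3 -0.9] 0.017469457863003975
```

Request:
{"api": "drive_tool", "payload": {"series": [{"delta_pos": [-2, 0, -6], "twist": 0, "claw": 10}, {"delta_pos": [0, 0, -4], "twist": 0, "claw": 10}, {"delta_pos": [0, 0, 0], "twist": 0, "claw": 10}, {"delta_pos": [0, 0, 0], "twist": 0, "claw": 10}]}}

```text
clock: 19.52
tcp_pos: [0.5633, -0.0221, 0.044]
orientation: [-2.111, -2.326, 0.0]
force: [-0.5, 0.1, -0.6]
width: 0.0172
```

Request:
{"api": "drive_tool", "payload": {"series": [{"delta_pos": [0, 0, -3], "twist": 0, "claw": 10}, {"delta_pos": [0, 0, -3], "twist": 0, "claw": 10}, {"delta_pos": [0, 0, -2], "twist": 0, "claw": 10}, {"delta_pos": [0, 0, 0], "twist": 0, "claw": 10}, {"delta_pos": [0, 0, 0], "twist": 0, "claw": 10}]}}

```text
clock: 19.93
tcp_pos: [0.5637, -0.0222, 0.0374]
orientation: [2.111, 2.326, 0.001]
force: [-1.8, 0.4, 14.2]
width: 0.0175
```

14 N at a bottom height of about 21.8 mm, which matches the well floor. I'll release and check.

Request:
{"api": "drive_tool", "payload": {"series": [{"delta_pos": [0, 0, 1], "twist": 0, "claw": 28}, {"delta_pos": [0, 0, 0], "twist": 0, "claw": 28}, {"delta_pos": [0, 0, 0], "twist": 0, "claw": 28}, {"delta_pos": [0, 0, 10], "twist": 0, "claw": 28}, {"delta_pos": [0, 0, 20], "twist": 0, "claw": 28}]}}

```text
clock: 20.35
tcp_pos: [0.5618, -0.0221, 0.0658]
orientation: [-2.109, -2.324, 0.005]
force: [-0.9, -0.3, 0.4]
width: 0.0283
```

Request:
{"api": "drive_tool", "payload": {"series": [{"delta_pos": [0, 0, 40], "twist": 0, "claw": 30}, {"delta_pos": [0, 0, 40], "twist": 0, "claw": 40}, {"delta_pos": [0, 0, 20], "twist": 0, "claw": 40}, {"delta_pos": [-4, -40, 0], "twist": 0, "claw": 40}, {"delta_pos": [-4, -40, 0], "twist": 0, "claw": 40}]}}

```text
clock: 20.77
tcp_pos: [0.5575, -0.0998, 0.1695]
orientation: [2.101, 2.332, 0.007]
force: [0.9, -0.9, -0.1]
width: 0.04
```

Request:
{"api": "drive_tool", "payload": {"series": [{"delta_pos": [-4, -40, 0], "twist": 0, "claw": 40}, {"delta_pos": [-4, -40, 0], "twist": 0, "claw": 40}, {"delta_pos": [0, 0, 0], "twist": 0, "claw": 40}]}}

```text
clock: 21.02
tcp_pos: [0.5448, -0.1944, 0.1681]
orientation: [2.124, 2.308, -0.01]
force: [-0.9, -1.0, 0.0]
width: 0.04
```

```bash
cat > chk.py <<'E'
from h import *
import sys
out=[]
c,s=np.cos(np.radians(5)),np.sin(np.radians(5))
for n in('top','side'):
    f=grab(n); h=hsv(f);C=cloud(f)*1000-[596,14.5,0]
    x=c*C[...,0]+s*C[...,1];y=-s*C[...,0]+c*C[...,1];z=C[...,2]
    for k,cx,cy in(('tile',-34,34),('disc',-34,-34)):
        w=(np.abs(x-cx)<32)&(np.abs(y-cy)<32)
        m=w&(z>26)&(z<40)
        if k=='tile': m&=(h[...,0]>100)&(h[...,0]<130)&(h[...,1]>120)
        else: m&=(h[...,2]>60)
        t=w&(z>50)&(z<62)&(h[...,2]<70)
        if m.any(): print(n,k,m.sum(),'x',np.percentile(x[m],[2,98]).round(1),'y',np.percentile(y[m],[2,98]).round(1),'z',np.percentile(z[m],[10,50,90]).round(1))
        if t.any(): print('  stub',t.sum(),x[t].mean().round(1),y[t].mean().round(1),z[t].mean().round(1))
    out.append(cv2.resize(f['image'][140:250,150:260,::-1] if n=='top' else f['image'][180:290,130:270,::-1],(400,400),interpolation=2))
cv2.imwrite('pics/'+sys.argv[1],np.hstack(out))
E
python3 st.py; python3 chk.py l3.png
```

```text
21.0167 [ 544.8 -194.4  168.1] tooly deg 4.8 F [-0.9 -1.   0. ] 0.03999958331745878
top tile 249 x [-52.9 -14.2] y [15.5 53.7] z [29.5 31.6 34. ]
  stub 48 -34.4 33.2 55.6
top disc 682 x [-64.8  -3.2] y [-64.8  -3.1] z [28.2 30.6 33. ]
  stub 39 -35.9 -35.5 55.3
side tile 326 x [-55.2 -13.2] y [11.6 53.6] z [28.6 31.1 33.1]
  stub 85 -36.7 34.4 55.0
side disc 296 x [-57.4 -13.6] y [-58.4 -12.3] z [29.8 31.5 32.9]
  stub 72 -36.1 -34.1 54.9
```

View pics/l3.png

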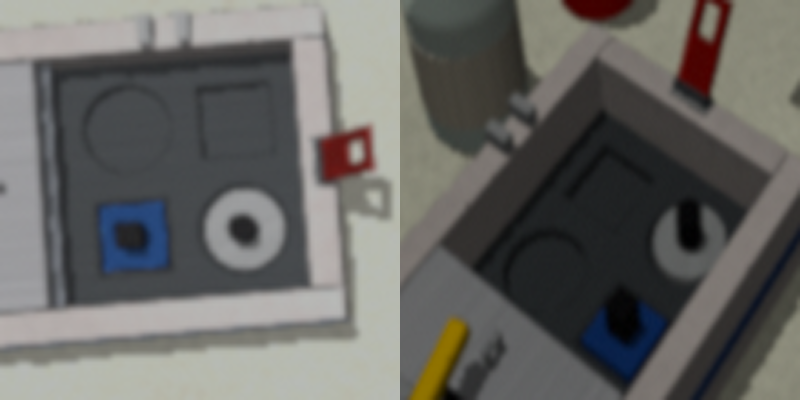

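Both carriers are seated: stub tops read about 55 mm against 56 expected, at chamber (-34,34) and (-35,-35). The picture shows the tile at (133,238) and the disc at (243,228). Now back to the handle.

Request:
{"api": "drive_tool", "payload": {"series": [{"delta_pos": [4, 36, 0], "twist": 0.03, "claw": 40}, {"delta_pos": [4, 36, 0], "twist": 0.03, "claw": 40}, {"delta_pos": [4, 36, 0], "twist": 0.03, "claw": 40}, {"delta_pos": [4, 36, 0], "twist": 0.03, "claw": 40}, {"delta_pos": [4, 36, 0], "twist": 0.03, "claw": 40}]}}

```text
clock: 21.53
tcp_pos: [0.5671, 0.0021, 0.1673]
orientation: [-1.924, -2.482, -0.002]
force: [0.8, -0.4, -0.4]
width: 0.0396
```

Request:
{"api": "drive_tool", "payload": {"series": [{"delta_pos": [4, 36, 0], "twist": 0.03, "claw": 40}, {"delta_pos": [4, 36, 0], "twist": 0.03, "claw": 40}, {"delta_pos": [4, 36, 0], "twist": 0.03, "claw": 40}, {"delta_pos": [4, 36, 0], "twist": 0.025, "claw": 40}, {"delta_pos": [2, 38, 0], "twist": 0, "claw": 40}]}}

```text
clock: 21.95
tcp_pos: [0.5846, 0.1837, 0.1673]
orientation: [-1.78, -2.588, -0.001]
force: [0.7, 0.3, 0.5]
width: 0.0402
```

Request:
{"api": "drive_tool", "payload": {"series": [{"delta_pos": [0, 0, 0], "twist": 0, "claw": 40}, {"delta_pos": [0, 0, -10], "twist": 0, "claw": 40}, {"delta_pos": [0, 0, 0], "twist": 0, "claw": 40}, {"delta_pos": [0, 0, 0], "twist": 0, "claw": 40}]}}

```text
clock: 22.28
tcp_pos: [0.5845, 0.1785, 0.1562]
orientation: [-1.786, -2.584, 0.004]
force: [-0.2, -1.0, -0.1]
width: 0.04
```

```bash
python3 st.py
```

```text
22.2833 [584.5 178.5 156.2] tooly deg 20.7 F [-0.2 -1.  -0.1] 0.040039219247387625
```

Request:
{"api": "drive_tool", "payload": {"series": [{"delta_pos": [-2, -10, 0], "twist": -0.012, "claw": 40}, {"delta_pos": [0, 0, -25], "twist": 0, "claw": 40}, {"delta_pos": [0, 0, -25], "twist": 0, "claw": 40}, {"delta_pos": [0, 0, -14], "twist": 0, "claw": 40}, {"delta_pos": [0, 0, 0], "twist": 0, "claw": 40}]}}

```text
clock: 22.7
tcp_pos: [0.5814, 0.1667, 0.0905]
orientation: [-1.803, -2.569, 0.008]
force: [-0.5, 0.5, 0.6]
width: 0.04
```

Request:
{"api": "drive_tool", "payload": {"series": [{"delta_pos": [0, 0, 0], "twist": 0, "claw": 8}, {"delta_pos": [0, 0, 0], "twist": 0, "claw": 8}, {"delta_pos": [0, 0, 0], "twist": 0, "claw": 8}, {"delta_pos": [0, 0, 0], "twist": 0, "claw": 8}, {"delta_pos": [0, 0, 0], "twist": 0, "claw": 8}], "grip_force": 20}}

```text
clock: 23.12
tcp_pos: [0.5824, 0.1688, 0.0937]
orientation: [-1.801, -2.573, 0.003]
force: [-3.6, -2.6, 2.1]
width: 0.0129
```

```bash
python3 st.py
```

```text
23.1167 [582.4 168.8  93.7] tooly deg 20.0 F [-3.6 -2.6  2.1] 0.012885065817699508
```

Gripped. Now I'll slide the shutter shut, (13.5,-154.5) plus a little over.

Request:
{"api": "drive_tool", "payload": {"series": [{"delta_pos": [1, -9, 0], "twist": 0, "claw": 8}, {"delta_pos": [1.6, -18, 0], "twist": 0, "claw": 8}, {"delta_pos": [1.7, -20, 0], "twist": 0, "claw": 8}, {"delta_pos": [1.7, -20, 0], "twist": 0, "claw": 8}, {"delta_pos": [1.7, -20, 0], "twist": 0, "claw": 8}]}}

```text
clock: 23.53
tcp_pos: [0.5898, 0.0838, 0.0932]
orientation: [-1.796, -2.573, -0.001]
force: [-4.1, 2.5, 1.8]
width: 0.0129
```

Request:
{"api": "drive_tool", "payload": {"series": [{"delta_pos": [1.7, -20, 0], "twist": 0, "claw": 8}, {"delta_pos": [1.7, -20, 0], "twist": 0, "claw": 8}, {"delta_pos": [1.6, -18, 0], "twist": 0, "claw": 8}, {"delta_pos": [0.8, -9, 0], "twist": 0, "claw": 8}, {"delta_pos": [0, -2, 0], "twist": 0, "claw": 8}]}}

```text
clock: 23.95
tcp_pos: [0.5958, 0.014, 0.0931]
orientation: [-1.8, -2.571, -0.001]
force: [-4.2, 4.3, 1.2]
width: 0.0129
```

Request:
{"api": "drive_tool", "payload": {"series": [{"delta_pos": [0, -1, 0], "twist": 0, "claw": 8}, {"delta_pos": [0, 0, 0], "twist": 0, "claw": 8}, {"delta_pos": [0, 0, 0], "twist": 0, "claw": 8}]}}

```text
clock: 24.2
tcp_pos: [0.5959, 0.0141, 0.0931]
orientation: [-1.798, -2.573, -0.0]
force: [-4.9, 2.5, 1.3]
width: 0.0124
```

```bash
python3 st.py
```

```text
24.2 [595.9  14.1  93.1] tooly deg 20.1 F [-4.9  2.5  1.3] 0.012350871788526376
```

Request:
{"api": "drive_tool", "payload": {"series": [{"delta_pos": [0, 0, 0], "twist": 0.1, "claw": 8}, {"delta_pos": [0, 0, 0], "twist": 0.12, "claw": 8}, {"delta_pos": [0, 0, 0], "twist": 0.12, "claw": 8}, {"delta_pos": [0, 0, 0], "twist": 0.12, "claw": 8}, {"delta_pos": [0, 0, 0], "twist": 0.12, "claw": 8}]}}

```text
clock: 24.62
tcp_pos: [0.5963, 0.0144, 0.0932]
orientation: [-0.978, -2.984, -0.002]
force: [-4.0, 3.2, 2.6]
width: 0.0126
```

Request:
{"api": "drive_tool", "payload": {"series": [{"delta_pos": [0, 0, 0], "twist": 0.12, "claw": 8}, {"delta_pos": [0, 0, 0], "twist": 0.12, "claw": 8}, {"delta_pos": [0, 0, 0], "twist": 0.12, "claw": 8}, {"delta_pos": [0, 0, 0], "twist": 0.12, "claw": 8}, {"delta_pos": [0, 0, 0], "twist": 0.12, "claw": 8}]}}

```text
clock: 25.03
tcp_pos: [0.5964, 0.0149, 0.0933]
orientation: [-0.053, -3.14, -0.004]
force: [-4.4, 3.8, 1.9]
width: 0.0126
```

Request:
{"api": "drive_tool", "payload": {"series": [{"delta_pos": [0, 0, 0], "twist": 0.1, "claw": 8}, {"delta_pos": [0, 0, 0], "twist": 0.07, "claw": 8}, {"delta_pos": [0, 0, 0], "twist": 0, "claw": 8}, {"delta_pos": [0, 0, 0], "twist": 0, "claw": 8}]}}

```text
clock: 25.37
tcp_pos: [0.5964, 0.015, 0.0932]
orientation: [0.204, -3.134, -0.005]
force: [-4.4, 4.6, 2.8]
width: 0.0129
```

```bash
python3 st.py
```

```text
25.3667 [596.4  15.   93.2] tooly deg -82.6 F [-4.4  4.6  2.8] 0.012863373044612299
```

Request:
{"api": "drive_tool", "payload": {"series": [{"delta_pos": [0, 0, 0], "twist": 0, "claw": 40}, {"delta_pos": [0, 0, 0], "twist": 0, "claw": 40}, {"delta_pos": [0, 0, 0], "twist": 0, "claw": 40}, {"delta_pos": [0, 0, 20], "twist": -0.04, "claw": 40}, {"delta_pos": [0, 0, 20], "twist": 0, "claw": 40}]}}

```text
clock: 25.78
tcp_pos: [0.5969, 0.0124, 0.1327]
orientation: [0.137, -3.137, 0.0]
force: [0.8, -0.4, 0.3]
width: 0.0397
```

Request:
{"api": "drive_tool", "payload": {"series": [{"delta_pos": [0, 0, 0], "twist": 0, "claw": 0}, {"delta_pos": [0, 0, 0], "twist": 0, "claw": 0}, {"delta_pos": [0, 0, 0], "twist": 0, "claw": 0}, {"delta_pos": [0, 0, 0], "twist": 0, "claw": 0}, {"delta_pos": [0, 0, 0], "twist": 0, "claw": 0}]}}

```text
clock: 26.2
tcp_pos: [0.5965, 0.0126, 0.1322]
orientation: [0.14, -3.137, 0.0]
force: [0.1, 0.0, 0.2]
width: 0.0084
```

```bash
python3 st.py;  python3 - <<'E'
from h import *
f=grab('side')
cv2.imwrite('pics/s7.png',cv2.resize(f['image'][170:290,130:290,::-1],(800,600),interpolation=2))
E
```

```text
26.2 [596.5  12.6 132.2] tooly deg -84.9 F [0.1 0.  0.2] 0.008443167592588044
```

View pics/s7.png

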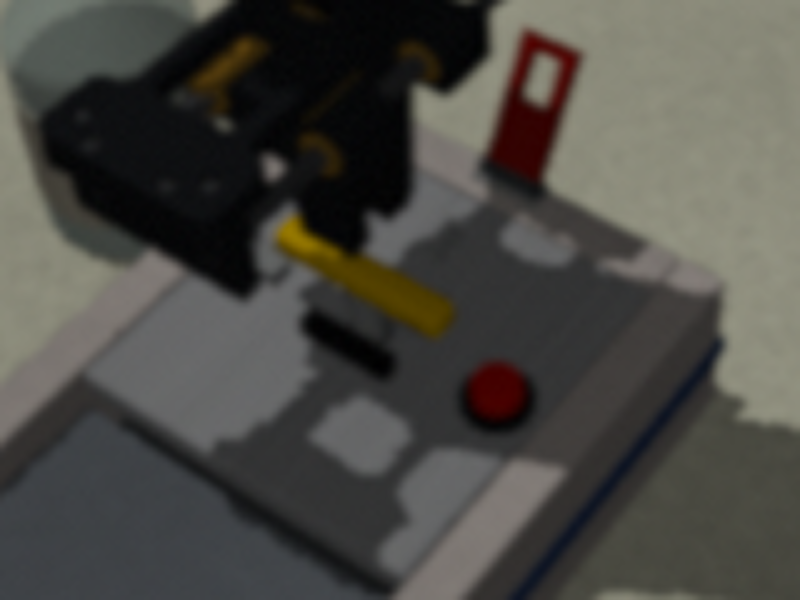

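The bar at (365,275) is parallel to its guard, at (350,345), so it is turned back; the shutter is shut. I'll push it in from above.

Request:
{"api": "drive_tool", "payload": {"series": [{"delta_pos": [0, 2, -18], "twist": 0, "claw": 0}, {"delta_pos": [0, 0, -7], "twist": 0, "claw": 0}, {"delta_pos": [0, 0, -7], "twist": 0, "claw": 0}, {"delta_pos": [0, 0, -7], "twist": 0, "claw": 0}, {"delta_pos": [0, 0, -3], "twist": 0, "claw": 0}]}}

```text
clock: 26.67
tcp_pos: [0.5973, 0.0152, 0.0912]
orientation: [-0.14, 3.138, 0.001]
force: [-2.6, 0.7, 15.1]
width: 0.0007
```

Request:
{"api": "drive_tool", "payload": {"series": [{"delta_pos": [0, 0, -3], "twist": 0, "claw": 0}, {"delta_pos": [0, 0, -1.5], "twist": 0, "claw": 0}, {"delta_pos": [0, 0, 0], "twist": 0, "claw": 0}, {"delta_pos": [0, 0, 0], "twist": 0, "claw": 0}]}}

```text
clock: 27.0
tcp_pos: [0.5973, 0.0152, 0.0874]
orientation: [-0.14, 3.138, 0.001]
force: [-1.3, 1.2, 8.4]
width: 0.0003
```

```bash
python3 st.py
```

```text
27.0 [597.3  15.2  87.4] tooly deg -84.9 F [-1.3  1.2  8.4] 0.0003001992047386037
```

Request:
{"api": "drive_tool", "payload": {"series": [{"delta_pos": [0, 0, -2], "twist": 0, "claw": 0}, {"delta_pos": [0, 0, 0], "twist": 0, "claw": 0}, {"delta_pos": [0, 0, 20], "twist": 0, "claw": 0}, {"delta_pos": [0, 0, 40], "twist": 0, "claw": 0}, {"delta_pos": [0, 0, 30], "twist": 0, "claw": 0}]}}

```text
clock: 27.42
tcp_pos: [0.5964, 0.0146, 0.1756]
orientation: [0.14, -3.137, 0.0]
force: [0.9, -0.3, 0.8]
width: 0.0004
```

Request:
{"api": "drive_tool", "payload": {"series": [{"delta_pos": [3, -32, 0], "twist": 0, "claw": 0}, {"delta_pos": [3, -32, 0], "twist": 0, "claw": 0}, {"delta_pos": [3, -32, 0], "twist": 0, "claw": 0}, {"delta_pos": [3, -32, 0], "twist": 0, "claw": 0}, {"delta_pos": [3, -32, 0], "twist": 0, "claw": 0}]}}

```text
clock: 27.83
tcp_pos: [0.6114, -0.1471, 0.1742]
orientation: [0.14, -3.137, 0.0]
force: [-0.2, 1.0, -1.2]
width: 0.0008
```

Request:
{"api": "drive_tool", "payload": {"series": [{"delta_pos": [0, 0, 0], "twist": 0, "claw": 0}, {"delta_pos": [0, 0, 0], "twist": 0, "claw": 0}, {"delta_pos": [0, 0, 0], "twist": 0, "claw": 0}]}}

```text
clock: 28.08
tcp_pos: [0.6116, -0.1444, 0.1741]
orientation: [0.14, -3.137, -0.002]
force: [1.1, 0.2, -0.1]
width: 0.0006
```

```bash
python3 st.py;  python3 - <<'E'
from h import *
c,s=np.cos(np.radians(5)),np.sin(np.radians(5)); out=[]
for n in('top','side'):
    f=grab(n);h=hsv(f);C=cloud(f)*1000-[596,14.5,0]
    x=c*C[...,0]+s*C[...,1];y=-s*C[...,0]+c*C[...,1];z=C[...,2]
    m=(h[...,0]>20)&(h[...,0]<36)&(h[...,1]>130)&(h[...,2]>60)&(np.abs(x)<60)&(np.abs(y)<60)
    if m.any(): print(n,'bar z',np.percentile(z[m],[10,50,90]),x[m].mean(),y[m].mean(),'slope',np.polyfit(x[m],y[m],1)[0])
    m=((h[...,0]<6)|(h[...,0]>174))&(h[...,1]>130)&(np.abs(x)<30)&(np.abs(y+100)<40)
    if m.any(): print('hasp',np.percentile(z[m],[5,95]),np.percentile(y[m],[5,95]),x[m].mean())
    out.append(f)
cv2.imwrite('pics/s8.png',cv2.resize(out[1]['image'][150:270,160:320,::-1],(800,600),interpolation=2))
E
```

```text
28.0833 [ 611.6 -144.4  174.1] tooly deg -84.9 F [ 1.1  0.2 -0.1] 0.00059024694548771
top bar z [84.03840567 86.91433625 89.28381372] 0.5455431674782422 0.857949029145821 slope 0.005048371701148594
hasp [ 90.94194119 129.46887782] [-116.27290518  -92.96130573] 8.800588560965702
side bar z [81.53166866 86.55663109 88.14546255] -3.4238049564796618 0.7096077432537579 slope -0.004771935859468452
hasp [ 83.48696209 127.26991474] [-114.83451657  -89.645409  ] -1.862837645491448
```

View pics/s8.png

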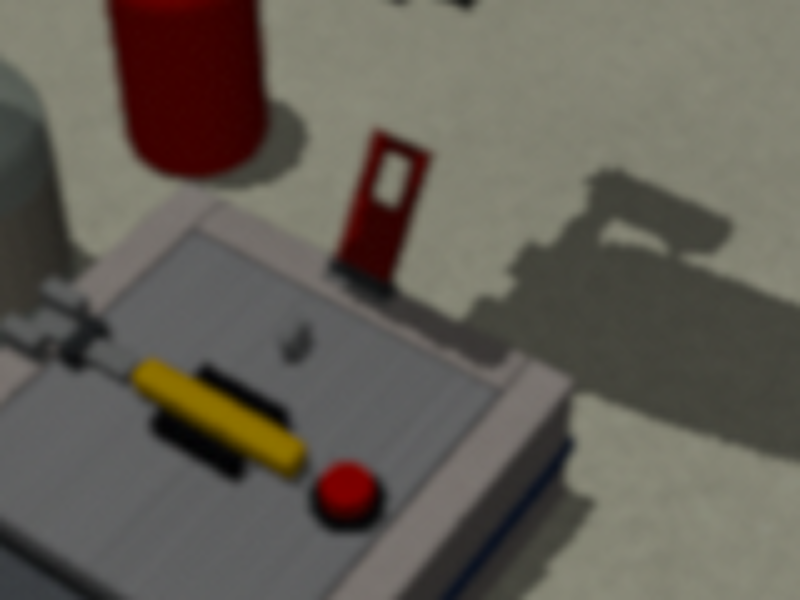

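The handle is in (top at 87 mm, parallel to its guards), and the hasp leans back at (390,210). I'll drop down behind it and push it over.

Request:
{"api": "drive_tool", "payload": {"series": [{"delta_pos": [0, 0, -30], "twist": 0, "claw": 0}, {"delta_pos": [0, 0, -30], "twist": 0, "claw": 0}, {"delta_pos": [0, 0, 0], "twist": 0, "claw": 0}, {"delta_pos": [-0.9, 10, 0], "twist": 0, "claw": 0}, {"delta_pos": [-0.9, 10, 0], "twist": 0, "claw": 0}]}}

```text
clock: 28.6
tcp_pos: [0.6109, -0.1239, 0.1158]
orientation: [-0.14, 3.137, 0.001]
force: [0.7, 0.9, 0.4]
width: 0.0001
```

Request:
{"api": "drive_tool", "payload": {"series": [{"delta_pos": [-0.9, 10, 0], "twist": 0, "claw": 0}, {"delta_pos": [-0.9, 10, 0], "twist": 0, "claw": 0}, {"delta_pos": [-0.9, 10, 0], "twist": 0, "claw": 0}, {"delta_pos": [-0.9, 10, 0], "twist": 0, "claw": 0}, {"delta_pos": [-0.9, 10, 0], "twist": 0, "claw": 0}]}}

```text
clock: 29.02
tcp_pos: [0.6058, -0.0739, 0.1152]
orientation: [-0.141, 3.138, 0.0]
force: [0.6, 0.2, -0.3]
width: 0.0004
```

Request:
{"api": "drive_tool", "payload": {"series": [{"delta_pos": [-0.9, 10, 0], "twist": 0, "claw": 0}, {"delta_pos": [-0.6, 7, 0], "twist": 0, "claw": 0}, {"delta_pos": [0, 0, 0], "twist": 0, "claw": 0}, {"delta_pos": [0, 0, 0], "twist": 0, "claw": 0}, {"delta_pos": [0, 0, 0], "twist": 0, "claw": 0}]}}

```text
clock: 29.43
tcp_pos: [0.6042, -0.0591, 0.1145]
orientation: [0.139, -3.138, 0.001]
force: [-0.1, 0.6, 0.7]
width: 0.0004
```

```bash
python3 st.py;  python3 - <<'E'
from h import *
f=grab('side')
cv2.imwrite('pics/s9.png',cv2.resize(f['image'][150:270,160:320,::-1],(800,600),interpolation=2))
E
```

```text
29.4333 [604.2 -59.1 114.5] tooly deg -84.9 F [-0.1  0.6  0.7] 0.0004480221097754565
```

View pics/s9.png

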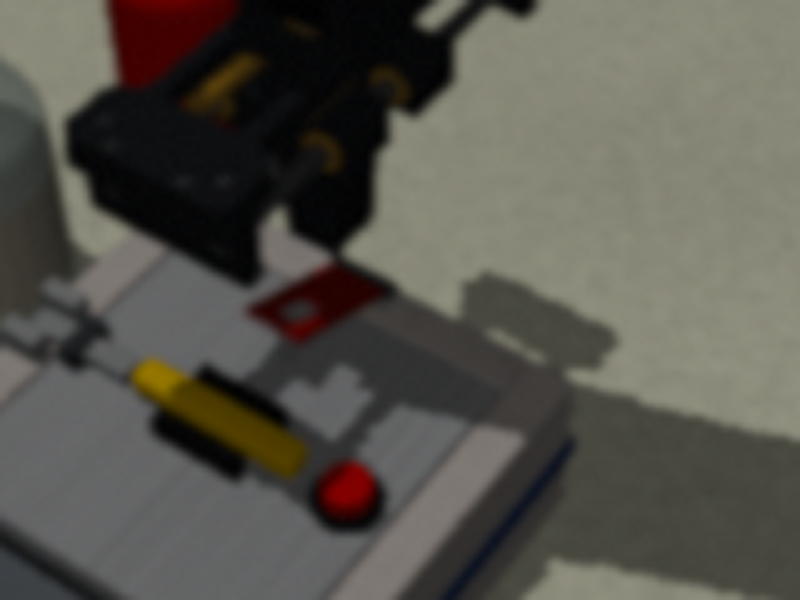

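The hasp has fallen onto the staple and lies at (315,300). I'll retreat and check it by depth.

Request:
{"api": "drive_tool", "payload": {"series": [{"delta_pos": [0, 0, 40], "twist": 0, "claw": 0}, {"delta_pos": [0, 0, 40], "twist": 0, "claw": 0}, {"delta_pos": [-10, -35, 10], "twist": 0, "claw": 0}, {"delta_pos": [-10, -35, 10], "twist": 0, "claw": 0}, {"delta_pos": [-10, -35, 0], "twist": 0, "claw": 0}]}}

```text
clock: 29.9
tcp_pos: [0.5753, -0.165, 0.2173]
orientation: [-0.14, 3.134, -0.002]
force: [0.7, -0.7, -1.5]
width: 0.0004
```

Request:
{"api": "drive_tool", "payload": {"series": [{"delta_pos": [-10, -35, 0], "twist": 0, "claw": 0}, {"delta_pos": [-10, -35, 0], "twist": 0, "claw": 0}, {"delta_pos": [-10, -35, 0], "twist": 0, "claw": 0}, {"delta_pos": [0, 0, 0], "twist": 0, "claw": 0}, {"delta_pos": [0, 0, 0], "twist": 0, "claw": 0}]}}

```text
clock: 30.32
tcp_pos: [0.5424, -0.2725, 0.2142]
orientation: [0.128, -3.138, 0.002]
force: [0.3, 0.0, 0.6]
width: 0.0004
```

```bash
python3 st.py;  python3 - <<'E'
from h import *
c,s=np.cos(np.radians(5)),np.sin(np.radians(5)); out=[]
for n in('top','side'):
    f=grab(n);h=hsv(f);C=cloud(f)*1000-[596,14.5,0]
    x=c*C[...,0]+s*C[...,1];y=-s*C[...,0]+c*C[...,1];z=C[...,2]
    m=((h[...,0]<6)|(h[...,0]>174))&(h[...,1]>130)&(np.abs(x)<20)&(y<-28)&(y>-95)
    if m.any():
        p=np.polyfit(y[m],z[m],1); print(n,'hasp n',m.sum(),'slope',p[0].round(3),'z at tip/hinge',np.polyval(p,[-33,-85]).round(1),'y',np.percentile(y[m],[2,98]).round(1))
    m=(h[...,0]>20)&(h[...,0]<36)&(h[...,1]>130)&(np.abs(x)<60)&(np.abs(y)<60)
    print('bar z',np.median(z[m]).round(1),'y',y[m].mean().round(1),np.polyfit(x[m],y[m],1)[0].round(3))
    out.append(f['image'][:,:,::-1])
cv2.imwrite('pics/end.png',np.hstack([cv2.resize(out[0][60:280,20:420],(400,220)),cv2.resize(out[1][150:270,160:320],(400,300))[:220]]))
E
```

```text
30.3167 [ 542.4 -272.5  214.2] tooly deg -85.3 F [0.3 0.  0.6] 0.00040066741229570843
top hasp n 197 slope 0.007 z at tip/hinge [80.4 80. ] y [-82.6 -32.4]
bar z 86.8 y 0.9 0.006
side hasp n 261 slope -0.005 z at tip/hinge [80.  80.3] y [-84.9 -30.7]
bar z 86.1 y 0.8 -0.006
```

View pics/end.png

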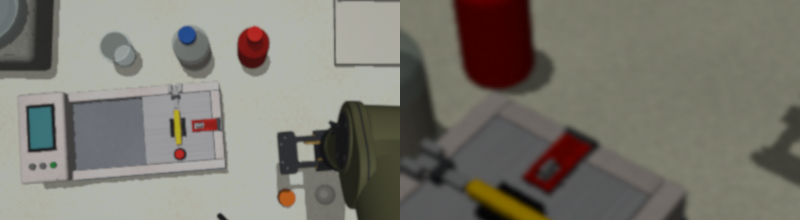

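The final picture shows the hasp level on its staple (205,126), the handle in, and the bottles unmoved. I'll hand it in.

```bash
python3 -c "
from bench import order; print(order.sign_off())"
```

```text
the job is handed in; nothing more can be done
None
```

I ran the whole sequence in order and handed the job in at about 30 s on the robot's clock. Only two carriers were on the bench, one blue tile and one steel disc.

- **Carriers:** before closing the shutter, both stub tops read about 55 mm against 56 mm expected. By the cameras, both stood within about 3 mm of their well centres: the tile in square well b, the disc in round well a. I did not look at them again after the shutter was shut.
- **Shutter:** it shut back to its starting position, within about 1 mm.
- **Handle:** it is turned back to within 0.01 rad, and its top is at 86–87 mm, which is the pushed-in height.
- **Hasp:** it lies level on the staple, within about 0.01 rad.
- **Bottles and beaker:** they look untouched in the last picture, and the arm stood clear of everything.

One move call was refused for a missing twist value; I resent it. No check failed. The top and side cameras disagreed by 2–4 mm in places, which is a bit more than their stated calibration, but still inside the well tolerance.

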